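# Pack the display saucers in the transit rack

## Task

Pack the saucers for delivery: take every saucer off its display easel and stand it upright in a slot of its own in the wooden transit rack, setting each down gently rather than dropping it. Then lay the hold-down batten in the notches over the saucers, each peg over its hole, and knock both pegs fully home with the mallet, not by hand. Finally put the mallet back in its tray, and leave the cups and the vase where they stand.

Things in the scene. Friction and masses are not known exactly. Their poses are not given: they have to be found in the camera images.
- saucer1: grey-green stoneware saucer, 120 mm across, 0.15 kg: a flat disc 10 mm thick (5 to 15 mm above the underside) over a foot 64 mm across and 5 mm high. Origin: centre of the foot's underside; z: its axis, towards the eating side; the disc's middle plane is at z = +10 mm. At the start it leans on its easel, 30 degrees off vertical, top towards the robot side, the rim free round the top. May be absent.
- saucer2: a saucer just like saucer1 (same sizes, axes and start), on its own easel; may be absent. Each easel is fixed, dark wood, 86 by 76 mm on the table; its 64 mm wide back board ends 25 mm above the saucer's centre (along the slope), so the top 35 mm of the saucer stands free behind too; two prongs carry the rim below.
- saucer3: a saucer just like saucer1 (same sizes, axes and start), on its own easel; may be absent.
- saucer4: a saucer just like saucer1 (same sizes, axes and start), on its own easel; may be absent.
- rack: fixed pale wooden transit rack, 276 mm long (its y), 120 mm wide (its x), 154 mm high at the ends. Origin: centre of its underside; z up. Two combs of wooden tines (tops 71 mm above the table, centred at x = +-42 mm, 18 by 30 mm thick) leave four slots across it, each 18 mm wide, floors 16 mm above the table. End blocks at y = +-120 mm (36 mm thick) have notches in their tops for the batten.
- slot1 (a point): where the centre of a saucer's disc is when it stands seated in slot 1 (y = -72 mm of the rack, 66 mm above the table): plane across the rack, axis along the rack's y, resting on both combs, top edge 126 mm above the table. A slot takes one saucer, facing either way.
- slot2 (a point): the same for slot 2 (y = -24 mm of the rack).
- slot3 (a point): the same for slot 3 (y = +24 mm of the rack).
- slot4 (a point): the same for slot 4 (y = +72 mm of the rack).
- hole_a (a point): middle of the 22 mm peg hole in the floor of the notch at the rack's y = +120 mm. The floor is 132 mm above the table; the notch is 30 mm wide (rack's x), open along y, with cheeks 22 mm high.
- hole_b (a point): the same at the rack's y = -120 mm.
- batten: loose wooden hold-down batten, 290 mm long (its y), 24 mm wide (its x), 18 mm high, 0.22 kg; lies on the table with its pegs up. Origin: centre of its underside; z up. It carries a locking peg 120 mm either side of its middle. Fitted, it lies in both notches over the saucers, either way round, each peg over a hole: its origin midway between the two holes.
- peg_a (a joint): how far the captive locking peg at y = +120 mm of the batten has been driven down (m): about 0 to 0.004 at the start, 0.020 is fully home. It is a tight fit: takes about 8 N, stays where it is left.
- peg_b (a joint): the same for the peg at y = -120 mm of the batten.
- peg_a_top (a point): middle of the top of peg_a's round head (22 mm across, 9 mm high, on a 12 mm shank); 31 mm above the batten's top when the peg is up, 11 mm when home.
- peg_b_top (a point): the same for peg_b.
- mallet: wooden mallet, 0.35 kg, head 60 (x) by 55 (y) by 90 mm (z), standing on a striking face in the tray, handle level, its end over the rim. Origin: centre of the head, on the handle's axis, 45 mm from each striking face (z ends); the handle runs towards -x, from 30 to 170 mm from the origin, 20 mm wide (y) by 26 mm high (z). Balance point 14 mm from the origin along the handle. Any face of the head may strike.
- tray: fixed flat dark wooden tray, 240 mm (its y) by 170 mm (its x), floor 6 mm above the table, rim 18 mm high. Origin: centre of its underside; z up.
- cup1: stoneware mug, 72 mm across and 62 mm high, with a handle; stands beside the easels; not part of the job. Origin: centre of its underside.
- cup2: mug like cup1, on the far right of the table; not part of the job.
- vase: terracotta vase, 84 mm across, 130 mm high, on the far left; not part of the job. Origin: centre of its underside.

How it is judged:
On the way, in this order (a step that is already met when the one before it is completed fails the run):
1. every saucer stands upright, seated in a slot of the rack (x of saucer1 in the frame of rack between -0.012 and 0.012 m and y of saucer1 in the frame of rack between -0.1 and 0.1 m and z of saucer1 in the frame of rack between 0.056 and 0.076 m and angle between the z axis of each of saucer1, saucer2, saucer3, saucer4 and the y axis of rack, either way round below 0.25 rad and x of saucer2 in the frame of rack between -0.012 and 0.012 m and y of saucer2 in the frame of rack between -0.1 and 0.1 m and z of saucer2 in the frame of rack between 0.056 and 0.076 m and x of saucer3 in the frame of rack between -0.012 and 0.012 m and y of saucer3 in the frame of rack between -0.1 and 0.1 m and z of saucer3 in the frame of rack between 0.056 and 0.076 m and x of saucer4 in the frame of rack between -0.012 and 0.012 m and y of saucer4 in the frame of rack between -0.1 and 0.1 m and z of saucer4 in the frame of rack between 0.056 and 0.076 m), for 0.3 s.
2. the batten lies in both notches, over the saucers (all of step 1 and x of batten in the frame of rack between -0.008 and 0.008 m and y of batten in the frame of rack between -0.009 and 0.009 m and z of batten in the frame of rack between 0.126 and 0.138 m and angle between the y axis of batten and the y axis of rack, either way round below 0.06 rad), for 0.2 s.
3. both pegs are knocked home through the batten in place (x of batten in the frame of rack between -0.008 and 0.008 m and y of batten in the frame of rack between -0.009 and 0.009 m and z of batten in the frame of rack between 0.126 and 0.138 m and angle between the y axis of batten and the y axis of rack, either way round below 0.06 rad and value of joint each of peg_a, peg_b above 0.0165 m), for 0.2 s.
At the end, for the whole second after the job is handed in: Every saucer stands in a slot, seated on both combs (12 mm across, 10 mm in height, axis within 0.25 rad); the batten lies in both notches (8 mm across, 9 along, 6 in height, 0.06 rad), both pegs at least 16.5 of 20 mm down; the mallet lies in the tray; all at rest (all of step 1 and all of step 3 and x of mallet in the frame of tray between -0.085 and 0.085 m and y of mallet in the frame of tray between -0.12 and 0.12 m and height (world z) of mallet below 0.075 m and linear speed of mallet below 0.02 m/s and linear speed of each of saucer1, saucer2, saucer3, saucer4 below 0.03 m/s); the robot touches nothing.
It fails at once if a saucer is let fall (free of all contact and faster than 0.6 m/s) ((contact force between saucer1 and anything else below 0.05 N and linear speed of saucer1 above 0.6 m/s) or (contact force between saucer2 and anything else below 0.05 N and linear speed of saucer2 above 0.6 m/s) or (contact force between saucer3 and anything else below 0.05 N and linear speed of saucer3 above 0.6 m/s) or (contact force between saucer4 and anything else below 0.05 N and linear speed of saucer4 above 0.6 m/s)).
It fails at once if a peg is pushed by the robot's hand (contact force between any of peg_a, peg_b and the fingers above 3 N or contact force between any of peg_a, peg_b and the arm above 3 N).
It fails at once if a cup or the vase is moved more than 3 cm or tipped over (distance of any of cup1, cup2, vase from where it was at the start of the episode above 0.03 m or angle between any of cup1, cup2, vase's own z axis and vertical above 0.5 rad).
Of saucer1, saucer2, saucer3, saucer4 only 2 to 4 are there at a start; the rules pass over those that are not, and their reading is None.
At some moment in a run one of mallet, batten may be knocked a few centimetres aside while the robot is not near it.
It also fails if it takes over 210 s, if anything falls off the work surface, if the arm or the gripper's body presses on something with over 40 N, if the wrist force passes 120 N, or if a joint passes its speed limit or range.

## Robot

A 6-joint arm with a two-finger parallel gripper is mounted at the origin on the work surface. World frame = base frame: x ahead of the robot, y to its left, z up, the work surface at z = 0. Lengths are in m, angles in rad, forces in N, time in s.
With the tool pointing down it reaches from about 0.375 to 0.9 m from the base axis. Payload 3.1 kg.
Tool frame: the origin (TCP) lies between the finger pads; the fingertips stand 22 mm ahead of it and the grasp point (between the pads) lies 3 mm ahead of it; z points along the fingers, y is the line along which they close (so a half turn about z gives the same grasp; the last joint's range is limited). The gripper opens to 87 mm and grips with 3 to 60 N. Pads are 19 mm wide; open, the fingers measure 117 mm over their backs; the gripper's body (75 mm by 190 mm) begins 51 mm behind the grasp point.
Start: joints at [-1.518, 0.527, 1.433, -0, 1.181, -0.178], TCP at [0.143, -0.608, 0.245] pointing down, gripper open.
Joint ranges: [-3.08, 3.08], [-0.75, 2.2], [0.22, 2.44], [-1.43, 4.57], [0, 2.65], [-2.85, 2.85]. Speed limits (rad/s): [2.79, 2.79, 3.14, 3.14, 3.14, 3.14].

## Interface

Orientations are given as a unit quaternion [x, y, z, w].
In Python, from rig import robot gives the robot as it stands.
- The arm moves only by the tool move_arm, never from a script. Its argument "series" is text: rows parted by semicolons, each of 6 numbers parted by spaces: the shift along the tool's x, y, z in mm, then the turn, a rotation vector about the tool's x, y, z in degrees. In form: dx dy dz ax ay az; .... A call has 1 to 8 rows; each row is the pose to reach, as a shift and turn from the pose commanded when the call began, along the tool's axes at that moment; what a row does not reach only later rows make up. A row lasts 1/12 s, in which the tool goes at most 41.7 mm and 7.16 degrees, less where a joint would pass 70% of its speed; a pose out of reach is approached as far as the arm can. A call with a gripper value outside its range is refused whole. "jaw" is the opening, from 0 (shut) to 1 (fully open), set as the call begins (left out, the last holds). The fingers move at their own pace and stop on an object; "newtons" is the grip in N (left out, the last holds). Time passes only in rows, so rows that repeat a pose let the fingers close. It gives the time, the measured TCP pose, the force, the opening and the grip force at its end, in the units of the state.
- robot.get_obs(): the state, without advancing time (a new reading comes with each control period).
- robot.camera(name): name is "side" or "top" or "wrist"; returns a dict with "img" (420x560x3 uint8, red, green, blue), "mtx" (3x3 intrinsics, pixels), "world_to_cam" (4x4, takes a point from world to camera coordinates). Camera axes: x right, y down, z forward; pixel columns grow to the right and rows downward; lengths in m; the calibration is good to about 2 mm. The wrist camera is an equidistant fisheye: a pixel r from the principal point sees the ray r / f radians off the axis. A picture is of the moment at which its call begins. There is no depth.
- robot.hand_in(): hands the job in; it is judged then, once.
Trained networks look in a picture, given as the dict that the camera call returned (one of the last four; its "shot" number tells which), for a name from the list of things; names that differ only in an ending like _2 or _b are one class to them, and where a whole thing is asked for, a point or a joint stands for the part that bears it (a point fixed in the world has none). Each returns a list of dicts, best first, with "p" (0 to 1); they miss things now and then, are a little off and sometimes report something else, mostly with a low value. They report only what shows in the picture. A call takes as long as a camera call.
- robot.search_frame(picture, thing): "xyz" ([x, y, z] in m, in world coordinates, good to about 4 mm: the middle of the surface that is visible of it).
- robot.tip_of(picture, thing): "xyz" ([x, y, z] in m, in world coordinates, good to about 4 mm: a listed point, or the origin of a listed thing).
The state is a dict: "time": time; "q": joint angles; "joint_velocities": joint speeds; "joint_torque": joint torques, N m; "position": TCP position; "tool_rot": TCP orientation; "ft_force": force on the tool from outside, world axes, zero at the start; "moment": the same for the moment, N m; "grip_width": finger opening in m; "grip_force": force on a finger pad.
Only numpy, scipy, OpenCV 4.12 (cv2) and the standard library are available. Lean on these libraries where they do the work, as an engineer would, in place of code of your own. Each camera call takes 0.05 s, during which the arm holds its last target. There are 200 camera calls.

## Working session

There is one attempt and no reset: what is moved stays moved. The work goes in short steps, Python scripts to look and compute and a tool call to move; the robot and the scene stay as the last step left them, time stands still between calls to the robot, and variables do not carry over. Pictures are saved under pics/ and viewed, at most 14 in all, crops included, and the job is handed in when it is done.

Besides the shell and the picture viewer there is one more tool, called by a JSON object that holds its "op" and its "data", one argument or row to a line. move_arm: Moves the arm, as the interface text tells. Its arguments: {"type":"object","properties":{"series":{"type":"string"},"jaw":{"type":"number"},"newtons":{"type":"number"}},"required":["series"]}

```bash
ls; mkdir -p pics; cat > h.py <<'E'
import numpy as np, cv2
from rig import robot
from scipy.spatial.transform import Rotation as R
def snap(n,save=None):
    p=robot.camera(n)
    if save: cv2.imwrite('pics/'+save,cv2.cvtColor(p['img'],cv2.COLOR_RGB2BGR))
    return p
def show(p,things,f='tip_of'):
    for t in things:
        r=getattr(robot,f)(p,t)
        print(t,f,[(np.round(d['xyz'],3).tolist(),round(d['p'],2)) for d in r[:5]])
E
python3 - <<'E'
from h import *
for n in ['top','side']:
    p=snap(n,n+'0.png'); print(n)
    show(p,['saucer1','rack','slot1','hole_a','batten','peg_a_top','mallet','tray','cup1','vase'])
    W=np.linalg.inv(p['world_to_cam']); print(W.round(3).tolist(),p['mtx'].round(1).tolist())
print(robot.get_obs())
E
```

```text
pics
top
saucer1 tip_of [([0.47, 0.341, 0.073], 0.93), ([0.495, 0.177, 0.065], 0.58), ([0.483, -0.202, 0.132], 0.47)]
rack tip_of [([0.472, -0.082, 0.003], 0.72), ([0.47, -0.058, 0.068], 0.55), ([0.535, 0.436, -0.001], 0.27)]
slot1 tip_of [([0.475, -0.107, 0.065], 0.98), ([0.473, -0.062, 0.068], 0.86), ([0.472, -0.013, 0.064], 0.72), ([0.471, 0.038, 0.13], 0.21)]
hole_a tip_of [([0.483, -0.201, 0.131], 0.76), ([0.468, 0.04, 0.129], 0.57)]
batten tip_of [([0.497, -0.382, 0.002], 0.66)]
peg_a_top tip_of [([0.372, -0.392, 0.042], 0.49)]
mallet tip_of [([0.692, -0.095, 0.049], 0.58)]
tray tip_of [([0.698, -0.124, 0.0], 0.95), ([0.689, 0.43, 0.003], 0.69)]
cup1 tip_of [([0.536, 0.434, -0.002], 0.62), ([0.702, -0.361, 0.002], 0.59), ([0.473, -0.057, 0.07], 0.57)]
vase tip_of [([0.691, 0.434, 0.004], 0.63), ([0.474, -0.012, 0.063], 0.17)]
[[-0.01, -0.991, 0.133, 0.345], [-1.0, 0.011, 0.004, 0.015], [-0.005, -0.133, -0.991, 1.518], [0.0, 0.0, 0.0, 1.0]] [[472.1, 0.0, 284.6], [0.0, 472.1, 211.1], [0.0, 0.0, 1.0]]
side
saucer1 tip_of [([0.495, 0.18, 0.07], 0.79), ([0.473, 0.338, 0.075], 0.6)]

[... 784 characters left out ...]
time': 1.1, 'q': array([-1.51850180e+00,  5.27471899e-01,  1.43271172e+00,  1.07835216e-06,
        1.18140944e+00, -1.78527813e-01]), 'joint_velocities': array([-0.00147931, -0.000518  ,  0.00029248, -0.00062882,  0.00142127,
       -0.00140307]), 'joint_torque': array([-1.66368104e-04, -4.40023541e+01, -1.76990318e+01,  6.33710576e-02,
        5.03601367e-02, -1.28133046e-06]), 'position': array([ 0.14299675, -0.60839034,  0.24456194]), 'tool_rot': array([ 9.93347544e-01,  1.15154928e-01,  5.10541054e-07, -1.69799840e-07]), 'ft_force': array([0.01244958, 0.38056452, 0.65380869]), 'moment': array([ 0.02297343, -0.01537369, -0.03267646]), 'grip_force': 0.0, 'grip_width': 0.08669456138423443}
```

View pics/top0.png

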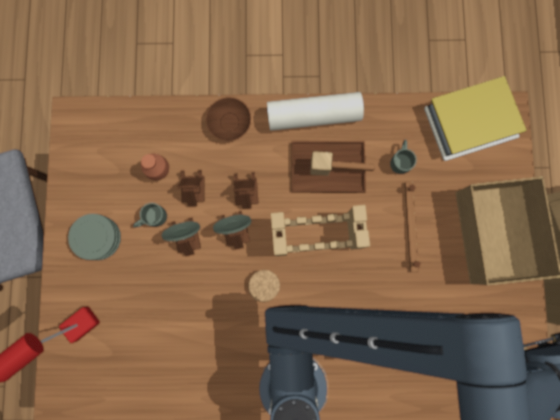

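View pics/side0.png

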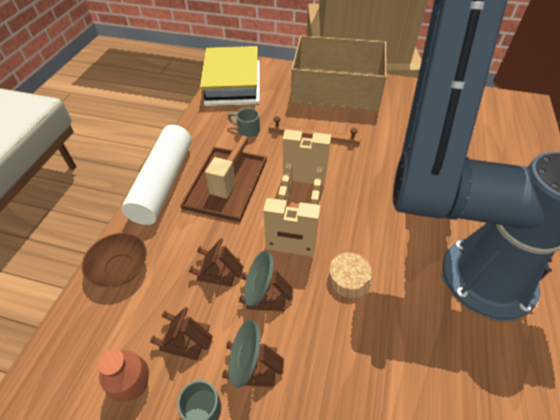

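The top view shows two saucers, at about px (232,225) and (181,232), the rack at (320,230), the batten at (409,228) and the mallet in its tray at (320,162). The two rear easels are empty. The side view agrees. Next I'll write a move helper and go to a waypoint.

```bash
cat >> h.py <<'E'
def ori(psi,tilt=0):
    """tool down, tool x at heading psi (deg); tilt (deg) then turns about tool x (+: tool z leans to -tool y)"""
    c,s=np.cos(np.radians(psi)),np.sin(np.radians(psi))
    return np.array([[c,s,0],[s,-c,0],[0,0,-1.]])@R.from_euler('x',tilt,degrees=True).as_matrix()
def go(pos,M,o=None):
    """print shift (mm) and turn (deg) in tool axes from the present pose"""
    o=o or robot.get_obs(); R0=R.from_quat(o['tool_rot']).as_matrix()
    d=R0.T@(np.array(pos)-o['position'])*1e3; r=np.degrees(R.from_matrix(R0.T@M).as_rotvec())
    print('GO %.1f %.1f %.1f %.2f %.2f %.2f'%(*d,*r),' rows',int(np.ceil(max(np.linalg.norm(d)/41.7,np.linalg.norm(r)/7.16))))
def state():
    o=robot.get_obs(); print('t%.1f'%o['time'],o['position'].round(4),'w%.4f g%.1f'%(o['grip_width'],o['grip_force']),'F',o['ft_force'].round(1),'q',o['q'].round(2))
E
python3 - <<'E'
from h import *
go([0.45,-0.33,0.32],ori(50))
E
```

```text
GO 362.6 -200.8 -75.4 0.00 -0.00 -36.77  rows 11
```

{"op": "move_arm", "data": {
  "series": "180 -100 -75 0 0 -18;180 -100 -75 0 0 -18;180 -100 -75 0 0 -18;180 -100 -75 0 0 -18;180 -100 -75 0 0 -18;180 -100 -75 0 0 -18",
  "jaw": 0.6
}}

```text
time: 1.6
position: [0.2991, -0.4665, 0.3221]
tool_rot: [0.963, 0.271, 0.001, 0.001]
ft_force: [-1.3, 0.2, 0.4]
grip_width: 0.0564
grip_force: 0.0
```

{"op": "move_arm", "data": {
  "series": "180 -100 0 0 0 -19;180 -100 0 0 0 -19;180 -100 0 0 0 -19;180 -100 0 0 0 -19;180 -100 0 0 0 -19;180 -100 0 0 0 -19"
}}

```text
time: 2.1
position: [0.3992, -0.2848, 0.3195]
tool_rot: [0.904, 0.427, 0.001, -0.002]
ft_force: [-0.7, 0.2, -0.6]
grip_width: 0.0526
grip_force: 0.0
```

```bash
cat > fit.py <<'E'
from h import *
from scipy.optimize import minimize
def proj(p,X):
    c=(p['world_to_cam'][:3,:3]@X.T).T+p['world_to_cam'][:3,3]; u=(p['mtx']@c.T).T; return u[:,:2]/u[:,2:]
a=np.linspace(0,2*np.pi,60)
def pts(v):
    yaw=v[3]; n=np.array([np.cos(yaw)*np.cos(np.pi/6),np.sin(yaw)*np.cos(np.pi/6),.5])
    e1=np.array([-np.sin(yaw),np.cos(yaw),0]); e2=np.cross(n,e1)
    return np.vstack([v[:3]+n*h+.06*(np.cos(a)[:,None]*e1+np.sin(a)[:,None]*e2) for h in (-.005,.005)])
pics=[robot.camera(n) for n in ('top','side')]
for c0 in ([.495,.178,.068],[.472,.34,.074]):
    c0=np.array(c0)+np.array([.0087,0,.005]); S=8; obs=[]
    for p in pics:
        u=proj(p,c0[None])[0]; x0,y0=(u-40).astype(int); x0=max(x0,0);y0=max(y0,0)
        im=p['img'][y0:y0+80,x0:x0+80].astype(int); r,g,b=im[...,0],im[...,1],im[...,2]
        m=((g>=r+3)&(g>25)).astype(np.uint8)
        m=cv2.resize(m*255,None,fx=S,fy=S,interpolation=cv2.INTER_LINEAR)>127
        n,l=cv2.connectedComponents(m.astype(np.uint8)); uu=((u-[x0,y0])*S).astype(int)
        k=l[uu[1],uu[0]]; obs.append((p,x0,y0,l==k if k else m)); print('area',(l==k).sum()/S/S,k)
    def cost(v):
        J=0
        for p,x0,y0,m in obs:
            q=((proj(p,pts(v))+.5-[x0,y0])*S).astype(np.int32); k=np.zeros(m.shape,np.uint8)
            cv2.fillConvexPoly(k,cv2.convexHull(q),1); J+=(k.astype(bool)^m).sum()/m.sum()
        return J
    best=min((minimize(cost,[*c0,y],method='Nelder-Mead',options=dict(initial_simplex=np.array([*c0,y])+np.vstack([np.zeros(4),np.diag([.008,.008,.008,.1])]))) for y in (-.3,0,.3)),key=lambda r:r.fun)
    print('disc centre',best.x[:3].round(4),'yaw',np.degrees(best.x[3]).round(1),'cost',round(best.fun,3))
state()
E
python3 fit.py
```

```text
area 442.625 1
area 1013.625 1
disc centre [0.5031 0.1805 0.0722] yaw 8.2 cost 0.43
area 434.625 2
area 1441.625 1
disc centre [0.4849 0.3375 0.0686] yaw 10.4 cost 0.456
t2.2 [ 0.3979 -0.2901  0.3197] w0.0522 g0.0 F [-0.4 -0.9 -0.4] q [-0.86  0.26  1.66 -0.    1.23 -0.17]
```

```bash
python3 - <<'E'
from h import *
go([0.398,0.18,0.26],ori(100,-30))
E
```

```text
GO 362.4 -299.4 59.3 -28.08 13.02 -48.39  rows 12
```

{"op": "move_arm", "data": {
  "series": "362 -299 59 -28 13 -48.4;362 -299 59 -28 13 -48.4;362 -299 59 -28 13 -48.4;362 -299 59 -28 13 -48.4;362 -299 59 -28 13 -48.4;362 -299 59 -28 13 -48.4;362 -299 59 -28 13 -48.4;362 -299 59 -28 13 -48.4"
}}

```text
time: 2.87
position: [0.3988, 0.0393, 0.2785]
tool_rot: [0.622, 0.739, 0.198, 0.168]
ft_force: [0.7, 0.5, 0.1]
grip_width: 0.0527
grip_force: 0.0
```

```bash
python3 - <<'E'
from h import *
state(); go([0.398,0.18,0.26],ori(100,-30))
E
```

```text
t2.9 [0.3988 0.0393 0.2785] w0.0527 g0.0 F [0.7 0.5 0.1] q [-0.38  0.01  2.26  0.59  0.49 -1.02]
GO 138.8 10.8 27.3 0.11 0.24 -0.14  rows 4
```

{"op": "move_arm", "data": {
  "series": "139 11 27 0 0 0;139 11 27 0 0 0;139 11 27 0 0 0;139 11 27 0 0 0;139 11 27 0 0 0;139 11 27 0 0 0"
}}

```text
time: 3.37
position: [0.3993, 0.1813, 0.2604]
tool_rot: [0.623, 0.739, 0.198, 0.166]
ft_force: [0.3, -0.4, 0.1]
grip_width: 0.0519
grip_force: 0.0
```

```bash
python3 - <<'E'
from h import *
state(); p=snap('wrist','w1.png'); show(p,['saucer1']);show(p,['saucer1'],'search_frame'); W=np.linalg.inv(p['world_to_cam']); print(W.round(3).tolist(),p['mtx'].round(1).tolist())
E
```

```text
t3.4 [0.3993 0.1813 0.2604] w0.0519 g0.0 F [ 0.3 -0.4  0.1] q [ 0.17  0.13  2.2   0.    0.29 -0.  ]
saucer1 tip_of [([0.476, 0.337, 0.074], 0.74), ([0.492, 0.177, 0.071], 0.67)]
saucer1 search_frame [([0.46, 0.323, 0.12], 0.94), ([0.477, 0.19, 0.12], 0.76), ([0.496, 0.057, 0.062], 0.38)]
[[0.854, 0.045, 0.518, 0.319], [0.146, -0.977, -0.154, 0.235], [0.499, 0.207, -0.841, 0.382], [0.0, 0.0, 0.0, 1.0]] [[325.2, 0.0, 279.1], [0.0, 325.2, 210.7], [0.0, 0.0, 1.0]]
```

View pics/w1.png

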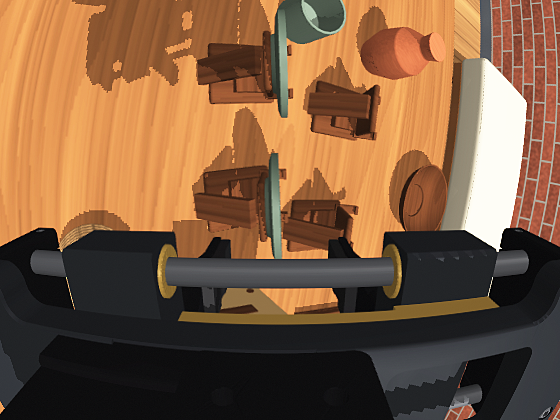

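The wrist view shows both saucers edge-on: A at px (272,153)-(277,255), lying between the fingers, and B at (285,10)-(283,118). I'll fit a disc model to three views.

```bash
cat > fit.py <<'E'
from h import *
from scipy.optimize import minimize
import sys
def proj(p,X):
    c=(p['world_to_cam'][:3,:3]@X.T).T+p['world_to_cam'][:3,3]; K=p['mtx']
    if p['n']=='wrist':
        r=np.hypot(c[:,0],c[:,1]); th=np.arctan2(r,c[:,2]); return np.c_[K[0,0]*th*c[:,0]/r+K[0,2],K[1,1]*th*c[:,1]/r+K[1,2]]
    u=(K@c.T).T; return u[:,:2]/u[:,2:]
a=np.linspace(0,2*np.pi,60)
def pts(v):
    yaw=v[3]; n=np.array([np.cos(yaw)*np.cos(np.pi/6),np.sin(yaw)*np.cos(np.pi/6),.5])
    e1=np.array([-np.sin(yaw),np.cos(yaw),0]); e2=np.cross(n,e1)
    return np.vstack([v[:3]+n*h+.06*(np.cos(a)[:,None]*e1+np.sin(a)[:,None]*e2) for h in (-.005,.005)])
def fit(pics,c0,y0=.15,dbg=None):
    S=4; obs=[]
    for p in pics:
        q=proj(p,pts([*c0,y0])); lo=np.maximum(q.min(0)-8,0).astype(int); hi=np.minimum(q.max(0)+8,[560,420]).astype(int)
        im=cv2.resize(p['img'][lo[1]:hi[1],lo[0]:hi[0]],None,fx=S,fy=S,interpolation=cv2.INTER_CUBIC).astype(int)
        m=(im[...,1]>=im[...,0]-2)&(im[...,1]>35)
        n,l,st,_=cv2.connectedComponentsWithStats(m.astype(np.uint8)); k=1+st[1:,4].argmax(); m=l==k
        obs.append((p,lo,m))
        if dbg: 
            o=im.clip(0,255).astype(np.uint8)[...,::-1].copy(); o[m^cv2.erode(m.astype(np.uint8),np.ones((3,3))).astype(bool)]=(0,0,255); cv2.imwrite(f'pics/{dbg}_{p["n"]}.png',o)
    def each(v):
        J=[]
        for p,lo,m in obs:
            q=((proj(p,pts(v))+.5-lo)*S).astype(np.int32); k=np.zeros(m.shape,np.uint8)
            cv2.fillConvexPoly(k,cv2.convexHull(q),1); J.append((k.astype(bool)^m).sum()/m.sum())
        return np.array(J)
    cost=lambda v:each(v).sum()
    best=min((minimize(cost,[*c0,y],method='Nelder-Mead',options=dict(initial_simplex=np.array([*c0,y])+np.vstack([np.zeros(4),np.diag([.008,.008,.008,.1])]))) for y in (-.1,.1,.3)),key=lambda r:r.fun)
    print('disc centre',best.x[:3].round(4),'yaw',np.degrees(best.x[3]).round(1),'cost',each(best.x).round(3)); return best.x
if __name__=='__main__':
    pics=[]
    for n in ('top','side','wrist'): p=robot.camera(n); p['n']=n; pics.append(p)
    for nm,c0 in (('A',[.501,.179,.074]),('B',[.483,.339,.077])):
        for s in (pics,[pics[0],pics[2]],[pics[1],pics[2]]): fit(s,c0,dbg=nm)
E
python3 fit.py; python3 - <<'E'
import cv2,numpy as np
I=[cv2.imread(f'pics/{n}_{c}.png') for n in 'AB' for c in ('top','side','wrist')]
o=np.zeros((580,800,3),np.uint8); x=y=0;hh=0
for i in I:
    if i.shape[0]>290: i=cv2.resize(i,None,fx=.55,fy=.55)
    h,w=i.shape[:2]; h=min(h,290); w=min(w,266)
    if x+w>800: x=0;y=290
    o[y:y+h,x:x+w]=i[:h,:w]; x+=w
cv2.imwrite('pics/m1.png',o)
E
```

```text
disc centre [0.5028 0.1813 0.0736] yaw 12.2 cost [0.226 0.147 0.224]
disc centre [0.5021 0.182  0.0746] yaw 12.4 cost [0.226 0.223]
disc centre [0.5045 0.1806 0.0712] yaw 12.1 cost [0.138 0.225]
disc centre [0.4823 0.3397 0.0763] yaw 10.7 cost [0.254 0.129 0.413]
disc centre [0.4824 0.3445 0.0747] yaw 11.3 cost [0.243 0.415]
disc centre [0.4818 0.34   0.0774] yaw 10.1 cost [0.126 0.415]
```

View pics/m1.png

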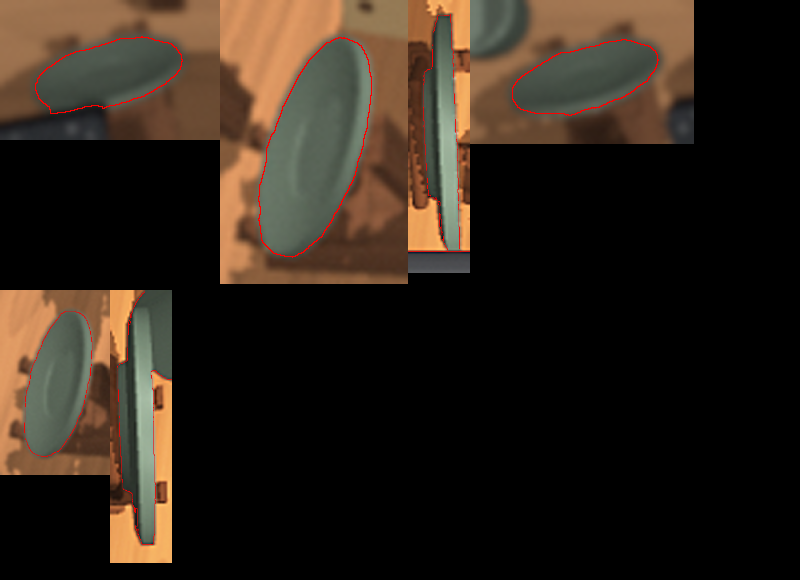

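The masks are clean and the estimates agree: A at (0.503,0.181,0.0735) with yaw 12°, and B at (0.482,0.340,0.076) with yaw 10.7°. Now I'll approach A.

```bash
python3 - <<'E'
from h import *
M=ori(102,-30); c=np.array([.503,.181,.0737])
go(c-M[:,2]*.057,M); go(c-M[:,2]*.13,M)
E
```

```text
GO -17.2 -3.6 156.3 -0.11 1.15 -2.14  rows 4
GO -18.6 -3.7 83.3 -0.11 1.15 -2.14  rows 3
```

{"op": "move_arm", "data": {
  "series": "-18 -4 83 0 1.1 -2.1;-18 -4 83 0 1.1 -2.1;-18 -4 83 0 1.1 -2.1;-18 -4 110 0 1.1 -2.1;-17.5 -4 135 0 1.1 -2.1;-17 -4 156 0 1.1 -2.1;-17 -4 156 0 1.1 -2.1;-17 -4 156 0 1.1 -2.1"
}}

```text
time: 4.33
position: [0.452, 0.1857, 0.1813]
tool_rot: [0.605, 0.751, 0.214, 0.156]
ft_force: [-0.6, -0.0, 0.6]
grip_width: 0.0517
grip_force: 0.0
```

```bash
python3 - <<'E'
from h import *
state(); M=ori(102,-30); c=np.array([.503,.181,.0737])
go(c-M[:,2]*.057,M)
p=snap('wrist','w2.png')
E
```

```text
t4.3 [0.452  0.1857 0.1813] w0.0517 g0.0 F [-0.6 -0.   0.6] q [ 0.12  0.39  2.21  1.41  0.08 -1.48]
GO -16.8 -12.2 60.0 0.74 -1.56 -0.11  rows 2
```

View pics/w2.png

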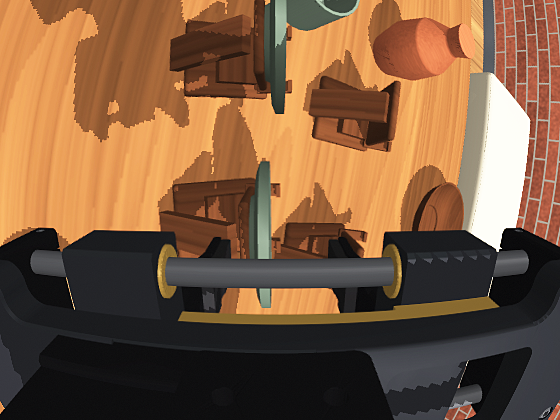

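The direct tilt runs close to the wrist singularity (q5≈0.08). The saucer is round, so I can take its rim from 25° to one side in its own plane and avoid that.

```bash
cat >> h.py <<'E'
def rim(yaw,beta): return ori(90+yaw,-30)@R.from_euler('y',beta,degrees=True).as_matrix()
E
python3 - <<'E'
from h import *
M=rim(12,28); c=np.array([.503,.181,.0737]); print(M.round(2).tolist())
print(c-M[:,2]*.057); go(c-M[:,2]*.12,M)
E
```

```text
[[-0.41, 0.85, 0.33], [0.81, 0.18, 0.55], [0.41, 0.5, -0.76]]
[0.48394958 0.149593   0.11728534]
GO -71.7 -11.4 8.9 0.74 26.44 0.02  rows 4
```

{"op": "move_arm", "data": {
  "series": "-72 -11 9 0.7 26.4 0;-72 -11 9 0.7 26.4 0;-72 -11 9 0.7 26.4 0;-72 -11 9 0.7 26.4 0;-72 -11 9 0.7 26.4 0;-72 -11 9 0.7 26.4 0;-72 -11 9 0.7 26.4 0;-72 -11 9 0.7 26.4 0"
}}

```text
time: 5.05
position: [0.4611, 0.1165, 0.1665]
tool_rot: [0.54, 0.769, 0.342, -0.024]
ft_force: [-0.0, 0.9, -1.4]
grip_width: 0.0523
grip_force: 0.0
```

```bash
python3 - <<'E'
from h import *
import fit
state(); M=rim(12,28); c=np.array([.503,.181,.0737])
go(c-M[:,2]*.057,M)
P=[]
for n in ('top','side','wrist'): p=robot.camera(n); p['n']=n; P.append(p)
cv2.imwrite('pics/w3.png',P[2]['img'][...,::-1])
for s in (P[1:],[P[2]]): fit.fit(s,c)
E
```

```text
t5.0 [0.4611 0.1165 0.1665] w0.0523 g0.0 F [-0.   0.9 -1.4] q [-0.41  0.51  2.19  1.2   0.76 -1.8 ]
GO -2.5 0.9 63.5 -0.11 -0.05 0.14  rows 2
disc centre [0.502  0.1808 0.0753] yaw 8.2 cost [0.097 0.371]
disc centre [0.4998 0.1799 0.0795] yaw 11.7 cost [0.349]
```

View pics/w3.png

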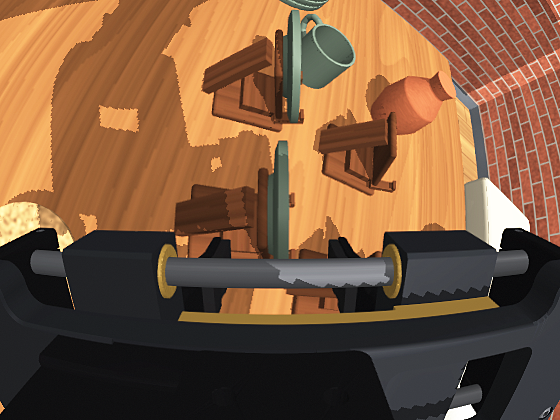

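A's edge at px x≈281 runs straight between the fingers (208 and 345). I'll advance and grip.

{"op": "move_arm", "data": {
  "series": "-2 1 25 0 0 0;-2 1 45 0 0 0;-2 1 63 0 0 0;-2 1 63 0 0 0;-2 1 63 0 0 0"
}}

```text
time: 5.62
position: [0.4837, 0.1511, 0.1177]
tool_rot: [0.539, 0.77, 0.342, -0.025]
ft_force: [-0.3, -0.5, -0.1]
grip_width: 0.0521
grip_force: 0.0
```

{"op": "move_arm", "data": {
  "series": "0 0 0 0 0 0;0 0 0 0 0 0;0 0 0 0 0 0;0 0 0 0 0 0;0 0 0 0 0 0;0 0 0 0 0 0;0 0 0 0 0 0;0 0 0 0 0 0",
  "jaw": 0,
  "newtons": 25
}}

```text
time: 6.28
position: [0.4833, 0.1505, 0.119]
tool_rot: [0.54, 0.768, 0.344, -0.025]
ft_force: [-5.2, -0.3, 6.0]
grip_width: 0.0095
grip_force: 28.7
```

```bash
python3 - <<'E'
from h import *
o=robot.get_obs(); M=rim(12,28); up=-ori(102,-30)[:,2]
go(o['position']+up*.1,M); state()
E
```

```text
GO 47.4 0.1 -88.1 0.00 -0.28 0.10  rows 3
t6.3 [0.4833 0.1505 0.119 ] w0.0095 g28.7 F [-5.2 -0.3  6. ] q [-0.31  0.65  2.17  1.41  0.69 -1.94]
```

{"op": "move_arm", "data": {
  "series": "7 0 -13 0 0 0;15 0 -28 0 0 0;28 0 -52 0 0 0;47 0 -88 0 0 0;47 0 -88 0 0 0;47 0 -88 0 0 0"
}}

```text
time: 6.78
position: [0.4357, 0.1388, 0.206]
tool_rot: [0.539, 0.769, 0.343, -0.021]
ft_force: [0.4, -0.7, -1.8]
grip_width: 0.01
grip_force: 25.0
```

```bash
python3 - <<'E'
from h import *
state(); go([.46,0.05,.34],ori(50)); go([.4754,-.105,.33],ori(3.3))
p=snap('side'); p2=snap('top'); show(p,['saucer1','rack']); show(p2,['saucer1','hole_a'])
E
```

```text
t6.8 [0.4357 0.1388 0.206 ] w0.0100 g25.0 F [ 0.4 -0.7 -1.8] q [-0.38  0.39  2.22  1.14  0.78 -1.68]
GO -28.6 71.7 -143.0 15.37 -39.08 57.35  rows 10
GO -165.4 51.3 -215.4 -1.52 -46.33 101.65  rows 16
saucer1 tip_of [([0.473, 0.338, 0.073], 0.67), ([0.445, 0.166, 0.16], 0.62)]
rack tip_of [([0.476, -0.082, -0.003], 0.98), ([0.473, -0.107, 0.063], 0.74)]
saucer1 tip_of [([0.47, 0.34, 0.074], 0.9), ([0.45, 0.163, 0.154], 0.8)]
hole_a tip_of [([0.483, -0.201, 0.134], 0.95), ([0.468, 0.038, 0.131], 0.94), ([0.47, -0.062, 0.068], 0.51)]
```

{"op": "move_arm", "data": {
  "series": "-29 72 -143 15.4 -39.1 57.4;-29 72 -143 15.4 -39.1 57.4;-29 72 -143 15.4 -39.1 57.4;-29 72 -143 15.4 -39.1 57.4;-29 72 -143 15.4 -39.1 57.4;-29 72 -143 15.4 -39.1 57.4;-29 72 -143 15.4 -39.1 57.4;-29 72 -143 15.4 -39.1 57.4"
}}

```text
time: 7.75
position: [0.4626, 0.0487, 0.3391]
tool_rot: [0.781, 0.604, 0.159, -0.016]
ft_force: [-1.4, 0.8, -2.6]
grip_width: 0.0098
grip_force: 25.0
```

```bash
python3 - <<'E'
from h import *
state(); go([.476,-.1055,.31],ori(3.5))
E
```

```text
t7.8 [0.4626 0.0487 0.3391] w0.0098 g25.0 F [-1.4  0.8 -2.6] q [-0.32  0.1   1.85  0.32  1.06 -0.2 ]
GO -149.5 49.5 -2.8 -1.40 -19.59 71.28  rows 11
```

{"op": "move_arm", "data": {
  "series": "-149 49 -3 -1.4 -19.6 71.3;-149 49 -3 -1.4 -19.6 71.3;-149 49 -3 -1.4 -19.6 71.3;-149 49 -3 -1.4 -19.6 71.3;-149 49 -3 -1.4 -19.6 71.3;-149 49 -3 -1.4 -19.6 71.3;-149 49 -3 -1.4 -19.6 71.3;-149 49 -3 -1.4 -19.6 71.3"
}}

```text
time: 8.42
position: [0.4745, -0.103, 0.3064]
tool_rot: [0.985, 0.17, 0.036, -0.007]
ft_force: [0.6, 0.5, -1.2]
grip_width: 0.0098
grip_force: 25.0
```

```bash
python3 - <<'E'
from h import *
state(); go([.476,-.1055,.31],ori(3.5))
E
```

```text
t8.4 [ 0.4745 -0.103   0.3064] w0.0098 g25.0 F [ 0.6  0.5 -1.2] q [-0.48  0.24  1.73  0.06  1.13  0.73]
GO 0.9 2.9 -3.5 -0.68 -4.11 16.03  rows 3
```

{"op": "move_arm", "data": {
  "series": "1 3 -3 -0.7 -4.1 16;1 3 -3 -0.7 -4.1 16;1 3 -3 -0.7 -4.1 16;1 3 -3 -0.7 -4.1 16;1 3 -3 -0.7 -4.1 16"
}}

```text
time: 8.83
position: [0.4765, -0.1054, 0.3099]
tool_rot: [0.999, 0.035, 0.002, 0.0]
ft_force: [0.2, -0.5, -1.1]
grip_width: 0.0096
grip_force: 25.0
```

```bash
python3 - <<'E'
from h import *
state(); go([.476,-.1055,.31],ori(3.5))
p=snap('wrist','w4.png'); show(p,['slot1','hole_a','saucer1'])
for n in('side','top'): p=snap(n); show(p,['slot1','saucer1'])
E
```

```text
t8.8 [ 0.4765 -0.1054  0.3099] w0.0096 g25.0 F [ 0.2 -0.5 -1.1] q [-0.45  0.26  1.68  0.    1.19  1.05]
GO -0.5 0.1 -0.1 0.05 -0.17 0.50  rows 1
slot1 tip_of [([0.464, -0.011, 0.068], 0.94)]
hole_a tip_of [([0.469, 0.034, 0.133], 0.8), ([0.483, -0.204, 0.13], 0.74), ([0.696, -0.096, 0.051], 0.26)]
saucer1 tip_of [([0.475, -0.097, 0.253], 0.92)]
slot1 tip_of [([0.471, -0.012, 0.065], 0.95), ([0.485, -0.155, 0.063], 0.94), ([0.471, -0.057, 0.068], 0.92), ([0.475, -0.107, 0.067], 0.87), ([0.696, -0.094, 0.051], 0.39)]
saucer1 tip_of [([0.472, 0.339, 0.073], 0.91), ([0.477, -0.1, 0.255], 0.59), ([0.476, -0.058, 0.066], 0.55)]
slot1 tip_of [([0.477, -0.111, 0.065], 0.69), ([0.484, -0.155, 0.065], 0.67), ([0.474, -0.012, 0.061], 0.67), ([0.467, -0.059, 0.069], 0.64)]
saucer1 tip_of [([0.469, 0.342, 0.075], 0.96), ([0.478, -0.099, 0.252], 0.44)]
```

View pics/w4.png

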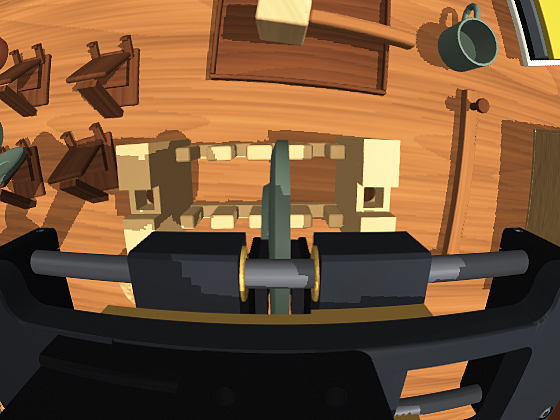

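The wrist view shows the saucer hanging vertical at px (280,150)-(280,230) over the gap between tines 3 and 4. I'll overlay the rack model to check its pose.

```bash
python3 - <<'E'
from h import *
from fit import proj
p=robot.camera('wrist'); p['n']='wrist'
S=4; x0,y0,w,h=110,130,200,110
im=cv2.resize(p['img'][y0:y0+h,x0:x0+w],None,fx=S,fy=S,interpolation=cv2.INTER_CUBIC)[...,::-1].copy()
yaw=np.radians(3.5);c=np.array([.475,-.083,0]); A=np.array([[np.cos(yaw),-np.sin(yaw),0],[np.sin(yaw),np.cos(yaw),0],[0,0,1]])
def poly(P,col):
    q=((proj(p,(A@np.array(P,float).T).T+c)-[x0,y0]+.5)*S).astype(int); cv2.polylines(im,[q],True,col,1)
for sx in(-1,1):
    for ty in(-.048,0,.048): poly([(sx*.033,ty-.015,.071),(sx*.051,ty-.015,.071),(sx*.051,ty+.015,.071),(sx*.033,ty+.015,.071)],(255,0,0))
for sy in(-1,1):
    y=sy*.12; poly([(.06,y-.018,.154),(.06,y+.018,.154),(.015,y+.018,.154),(.015,y-.018,.154)],(0,0,255)); poly([(-.015,y-.018,.132),(-.015,y+.018,.132),(.015,y+.018,.132),(.015,y-.018,.132)],(0,255,0))
cv2.imwrite('pics/o1.png',im)
E
```

```text
(no output)
```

View pics/o1.png

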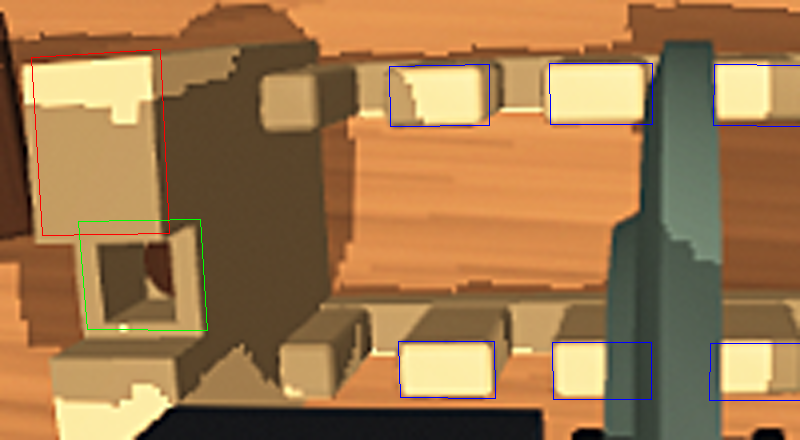

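The overlay fits with the rack centre at about (0.475,-0.082). Slot 2 is then at (0.4765,-0.106), so the tool is aligned. I'll descend.

{"op": "move_arm", "data": {
  "series": "0 0 30 0 0 0.3;0 0 60 0 0 0.3;0 0 90 0 0 0.3;0 0 120 0 0 0.3;0 0 140 0 0 0.3;0 0 155 0 0 0.3;0 0 165 0 0 0.3;0 0 165 0 0 0.3"
}}

```text
time: 10.05
position: [0.4767, -0.106, 0.1445]
tool_rot: [1.0, 0.031, 0.001, 0.001]
ft_force: [-0.1, 0.2, -0.9]
grip_width: 0.0098
grip_force: 25.0
```

{"op": "move_arm", "data": {
  "series": "0 0 4 0 0 0;0 0 8 0 0 0;0 0 12 0 0 0;0 0 15 0 0 0;0 0 15 0 0 0"
}}

```text
time: 10.47
position: [0.4777, -0.1064, 0.1313]
tool_rot: [1.0, 0.031, 0.003, 0.002]
ft_force: [-0.6, 0.8, -1.4]
grip_width: 0.0097
grip_force: 25.0
```

{"op": "move_arm", "data": {
  "series": "0 0 1 0 0 0;0 0 2 0 0 0;0 0 3 0 0 0;0 0 3 0 0 0"
}}

```text
time: 10.8
position: [0.4779, -0.1064, 0.1284]
tool_rot: [1.0, 0.031, 0.003, 0.002]
ft_force: [0.1, 0.2, -2.1]
grip_width: 0.0099
grip_force: 25.0
```

{"op": "move_arm", "data": {
  "series": "0 0 1 0 0 0;0 0 2 0 0 0;0 0 3 0 0 0;0 0 3 0 0 0"
}}

```text
time: 11.13
position: [0.4778, -0.1064, 0.1252]
tool_rot: [1.0, 0.031, 0.003, 0.001]
ft_force: [0.9, 0.3, -0.6]
grip_width: 0.01
grip_force: 25.0
```

{"op": "move_arm", "data": {
  "series": "0 0 1 0 0 0;0 0 2 0 0 0;0 0 2 0 0 0"
}}

```text
time: 11.38
position: [0.4778, -0.1064, 0.1232]
tool_rot: [1.0, 0.031, 0.003, 0.001]
ft_force: [-0.1, 0.4, -1.7]
grip_width: 0.0095
grip_force: 25.0
```

{"op": "move_arm", "data": {
  "series": "0 0 1 0 0 0;0 0 2 0 0 0;0 0 2 0 0 0"
}}

```text
time: 11.63
position: [0.4781, -0.1066, 0.1218]
tool_rot: [1.0, 0.031, 0.003, 0.002]
ft_force: [-0.0, 0.2, 3.9]
grip_width: 0.0099
grip_force: 25.0
```

{"op": "move_arm", "data": {
  "series": "0 0 1 0 0 0;0 0 2 0 0 0;0 0 2 0 0 0"
}}

```text
time: 11.88
position: [0.4779, -0.1067, 0.1212]
tool_rot: [0.999, 0.032, 0.003, 0.002]
ft_force: [-4.3, 0.1, 15.6]
grip_width: 0.0099
grip_force: 25.0
```

It is seated (15 N up). I'll ease off, open a little and retreat.

{"op": "move_arm", "data": {
  "series": "0 0 -2 0 0 0;0 0 -2 0 0 0"
}}

```text
time: 12.05
position: [0.4781, -0.1066, 0.122]
tool_rot: [0.999, 0.031, 0.003, 0.002]
ft_force: [-1.0, 0.4, 3.9]
grip_width: 0.0094
grip_force: 25.0
```

{"op": "move_arm", "data": {
  "series": "0 0 0 0 0 0;0 0 0 0 0 0;0 0 0 0 0 0;0 0 0 0 0 0",
  "jaw": 0.28
}}

```text
time: 12.38
position: [0.4779, -0.1065, 0.1211]
tool_rot: [1.0, 0.031, 0.003, 0.001]
ft_force: [0.3, -0.0, -0.6]
grip_width: 0.0229
grip_force: 0.0
```

{"op": "move_arm", "data": {
  "series": "0 0 -10 0 0 0;0 0 -30 0 0 0;0 0 -60 0 0 0;0 0 -100 0 0 0;0 0 -140 0 0 0;0 0 -180 0 0 0;0 0 -180 0 0 0"
}}

```text
time: 12.97
position: [0.4811, -0.1077, 0.309]
tool_rot: [0.999, 0.032, 0.011, 0.005]
ft_force: [1.2, -0.5, 0.4]
grip_width: 0.0246
grip_force: 0.0
```

```bash
python3 - <<'E'
from h import *
state()
for n in('side','top','wrist'): p=snap(n,'r1%s.png'%n); show(p,['saucer1','batten','mallet'])
c=np.array([.482,.340,.076]); M=rim(10.7,28); print(c-M[:,2]*.12); go(c-M[:,2]*.16,M); go([.44,.12,.3],rim(10.7,28))
E
```

```text
t13.0 [ 0.4811 -0.1077  0.309 ] w0.0246 g0.0 F [ 1.2 -0.5  0.4] q [-0.45  0.26  1.69  0.    1.17  1.06]
saucer1 tip_of [([0.475, -0.096, 0.067], 0.84), ([0.474, 0.336, 0.074], 0.56), ([0.474, -0.106, 0.062], 0.19)]
batten tip_of [([0.499, -0.385, 0.001], 0.71)]
mallet tip_of [([0.692, -0.094, 0.052], 0.67)]
saucer1 tip_of [([0.47, 0.339, 0.071], 0.81), ([0.479, -0.099, 0.061], 0.62), ([0.484, -0.202, 0.132], 0.16)]
batten tip_of []
mallet tip_of [([0.693, -0.095, 0.048], 0.75)]
saucer1 tip_of [([0.475, -0.096, 0.064], 0.6)]
batten tip_of [([0.499, -0.393, -0.002], 0.58)]
mallet tip_of [([0.697, -0.094, 0.051], 0.7)]
[0.44040409 0.27480691 0.16775861]
GO -28.0 -361.7 101.3 1.53 45.99 -99.81  rows 16
GO -22.4 -227.8 0.1 1.53 45.99 -99.81  rows 16
```

View pics/r1wrist.png

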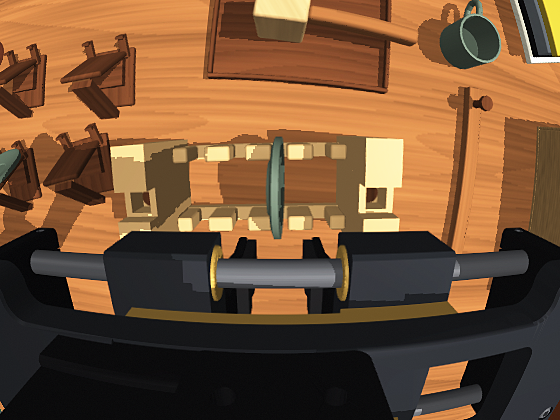

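Saucer A stands upright in slot 2 (px (277,140)-(277,235)). Now for saucer B.

{"op": "move_arm", "data": {
  "series": "-25 -295 0 1.5 46 -99.8;-25 -295 0 1.5 46 -99.8;-25 -295 0 1.5 46 -99.8;-25 -295 0 1.5 46 -99.8;-25 -295 0 1.5 46 -99.8;-25 -295 0 1.5 46 -99.8;-25 -295 0 1.5 46 -99.8;-25 -295 0 1.5 46 -99.8",
  "jaw": 0.6
}}

```text
time: 14.23
position: [0.4301, 0.1927, 0.3002]
tool_rot: [0.862, 0.465, 0.201, -0.012]
ft_force: [-0.4, 0.3, -1.0]
grip_width: 0.0518
grip_force: 0.0
```

```bash
python3 - <<'E'
from h import *
state()
c=np.array([.482,.340,.076]); M=rim(10.7,28); go(c-M[:,2]*.15,M)
E
```

```text
t14.2 [0.4301 0.1927 0.3002] w0.0518 g0.0 F [-0.4  0.3 -1. ] q [0.07 0.11 2.   0.29 0.69 0.45]
GO 13.2 -55.5 114.3 0.48 21.87 -47.57  rows 8
```

{"op": "move_arm", "data": {
  "series": "13 -55 114 0.5 21.9 -47.6;13 -55 114 0.5 21.9 -47.6;13 -55 114 0.5 21.9 -47.6;13 -55 114 0.5 21.9 -47.6;13 -55 114 0.5 21.9 -47.6;13 -55 114 0.5 21.9 -47.6;13 -55 114 0.5 21.9 -47.6;13 -55 114 0.5 21.9 -47.6"
}}

```text
time: 14.9
position: [0.4334, 0.2521, 0.1923]
tool_rot: [0.704, 0.648, 0.29, -0.03]
ft_force: [-0.2, -1.0, -0.3]
grip_width: 0.0522
grip_force: 0.0
```

```bash
python3 - <<'E'
from h import *
import fit
state()
P=[]
for n in ('top','side','wrist'): p=robot.camera(n); p['n']=n; P.append(p)
cv2.imwrite('pics/w5.png',P[2]['img'][...,::-1])
c=np.array([.482,.340,.076])
for s in (P,P[1:]): fit.fit(s,c,dbg='C')
M=rim(10.7,28); go(c-M[:,2]*.11,M); go(c-M[:,2]*.057,M)
E
```

```text
t14.9 [0.4334 0.2521 0.1923] w0.0522 g0.0 F [-0.2 -1.  -0.3] q [ 0.07  0.39  2.18  1.29  0.42 -1.02]
disc centre [0.4843 0.3383 0.0715] yaw 11.4 cost [0.394 0.132 0.47 ]
disc centre [0.4837 0.3398 0.0743] yaw 9.5 cost [0.122 0.465]
GO 11.4 -6.0 42.7 -0.41 8.40 -21.68  rows 4
GO 19.0 -7.1 95.2 -0.41 8.40 -21.68  rows 4
```

View pics/w5.png

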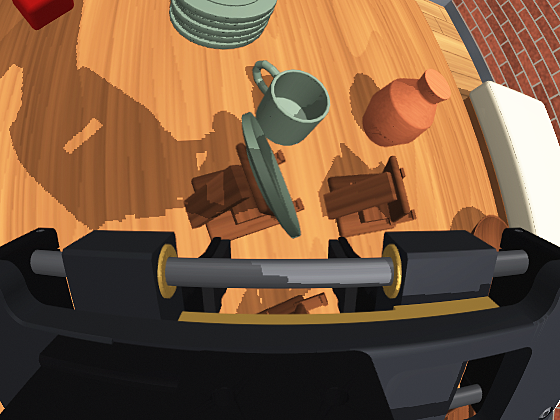

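{"op": "move_arm", "data": {
  "series": "11 -6 43 -0.4 8.4 -21.7;11 -6 43 -0.4 8.4 -21.7;11 -6 43 -0.4 8.4 -21.7;11 -6 43 -0.4 8.4 -21.7;11 -6 43 -0.4 8.4 -21.7;11 -6 43 -0.4 8.4 -21.7;11 -6 43 -0.4 8.4 -21.7"
}}

```text
time: 15.63
position: [0.4443, 0.2803, 0.1605]
tool_rot: [0.549, 0.762, 0.343, -0.019]
ft_force: [0.7, 0.7, 0.6]
grip_width: 0.0522
grip_force: 0.0
```

```bash
python3 - <<'E'
from h import *
from fit import proj,pts
state()
p=robot.camera('wrist'); p['n']='wrist'; c=np.array([.483,.340,.075])
im=p['img'][...,::-1].copy()
q=(proj(p,pts([*c,np.radians(10.7)]))+.5).astype(int); cv2.polylines(im,[q[:60]],True,(0,0,255),1);cv2.polylines(im,[q[60:]],True,(255,0,0),1)
cv2.imwrite('pics/w6.png',cv2.resize(im[60:310,160:400],None,fx=2.3,fy=2.3))
M=rim(10.7,28); go(c-M[:,2]*.057,M)
E
```

```text
t15.6 [0.4443 0.2803 0.1605] w0.0522 g0.0 F [0.7 0.7 0.6] q [ 0.04  0.53  2.2   1.63  0.56 -1.79]
GO -1.1 -0.3 54.4 0.06 -0.01 0.15  rows 2
```

View pics/w6.png

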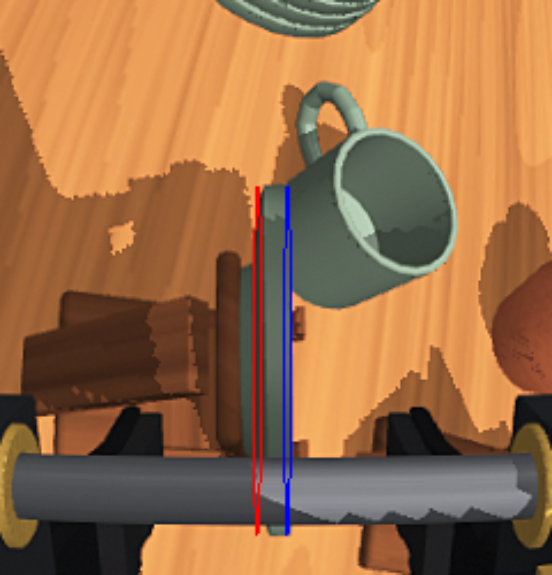

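The model overlays the saucer to about 1 mm. I'll advance and grip.

{"op": "move_arm", "data": {
  "series": "-1 1 20 0 0 0;-1 1 38 0 0 0;-1 1 54 0 0 0;-1 1 54 0 0 0;-1 1 54 0 0 0"
}}

```text
time: 16.1
position: [0.4635, 0.3097, 0.1192]
tool_rot: [0.548, 0.763, 0.343, -0.02]
ft_force: [0.3, 0.9, 0.5]
grip_width: 0.0522
grip_force: 0.0
```

{"op": "move_arm", "data": {
  "series": "0 0 0 0 0 0;0 0 0 0 0 0;0 0 0 0 0 0;0 0 0 0 0 0;0 0 0 0 0 0;0 0 0 0 0 0;0 0 0 0 0 0;0 0 0 0 0 0",
  "jaw": 0,
  "newtons": 25
}}

```text
time: 16.77
position: [0.4631, 0.3093, 0.1194]
tool_rot: [0.548, 0.763, 0.343, -0.02]
ft_force: [-4.9, -1.1, 3.5]
grip_width: 0.01
grip_force: 26.7
```

{"op": "move_arm", "data": {
  "series": "7 0 -13 0 0 0;15 0 -28 0 0 0;28 0 -52 0 0 0;47 0 -88 0 0 0;47 0 -88 0 0 0;47 0 -88 0 0 0"
}}

```text
time: 17.27
position: [0.4153, 0.2998, 0.2076]
tool_rot: [0.547, 0.763, 0.345, -0.017]
ft_force: [-0.2, 0.2, -1.6]
grip_width: 0.0098
grip_force: 25.0
```

```bash
python3 - <<'E'
from h import *
state(); go([.44,.16,.335],ori(50))
E
```

```text
t17.3 [0.4153 0.2998 0.2076] w0.0098 g25.0 F [-0.2  0.2 -1.6] q [ 0.11  0.39  2.21  1.48  0.53 -1.55]
GO -73.7 62.7 -164.5 15.92 -38.98 56.15  rows 10
```

{"op": "move_arm", "data": {
  "series": "-10 20 -80 6 -14 20;-74 63 -164 15.9 -39 56.2;-74 63 -164 15.9 -39 56.2;-74 63 -164 15.9 -39 56.2;-74 63 -164 15.9 -39 56.2;-74 63 -164 15.9 -39 56.2;-74 63 -164 15.9 -39 56.2;-74 63 -164 15.9 -39 56.2"
}}

```text
time: 17.93
position: [0.4407, 0.1589, 0.3317]
tool_rot: [0.756, 0.627, 0.185, -0.024]
ft_force: [0.8, 2.1, -3.5]
grip_width: 0.0099
grip_force: 25.0
```

```bash
python3 - <<'E'
from h import *
state(); go([.4735,-.058,.31],ori(3.5))
E
```

```text
t17.9 [0.4407 0.1589 0.3317] w0.0099 g25.0 F [ 0.8  2.1 -3.5] q [-0.08  0.09  1.9   0.36  0.94 -0.07]
GO -205.7 73.4 -29.7 -2.25 -23.05 74.84  rows 11
```

{"op": "move_arm", "data": {
  "series": "-206 73 -30 -2.2 -23 74.8;-206 73 -30 -2.2 -23 74.8;-206 73 -30 -2.2 -23 74.8;-206 73 -30 -2.2 -23 74.8;-206 73 -30 -2.2 -23 74.8;-206 73 -30 -2.2 -23 74.8;-206 73 -30 -2.2 -23 74.8;-206 73 -30 -2.2 -23 74.8"
}}

```text
time: 18.6
position: [0.4753, -0.0582, 0.3088]
tool_rot: [0.978, 0.203, 0.055, -0.009]
ft_force: [0.9, 0.1, -1.9]
grip_width: 0.01
grip_force: 25.0
```

```bash
python3 - <<'E'
from h import *
state(); go([.4735,-.058,.31],ori(3.5))
E
```

```text
t18.6 [ 0.4753 -0.0582  0.3088] w0.0100 g25.0 F [ 0.9  0.1 -1.9] q [-0.4   0.21  1.77  0.09  1.09  0.72]
GO -1.4 -0.9 -1.3 -0.82 -6.38 19.89  rows 3
```

{"op": "move_arm", "data": {
  "series": "-1.4 -0.9 -1.3 -0.8 -6.4 19.9;-1.4 -0.9 -1.3 -0.8 -6.4 19.9;-1.4 -0.9 -1.3 -0.8 -6.4 19.9;-1.4 -0.9 -1.3 -0.8 -6.4 19.9;-1.4 -0.9 -1.3 -0.8 -6.4 19.9"
}}

```text
time: 19.02
position: [0.4734, -0.0563, 0.3103]
tool_rot: [0.999, 0.037, 0.001, 0.0]
ft_force: [-1.1, 0.9, -1.8]
grip_width: 0.01
grip_force: 25.0
```

```bash
python3 - <<'E'
from h import *
state(); go([.4735,-.058,.145],ori(3.5))
p=robot.camera('wrist'); show(p,['saucer1'])
E
```

```text
t19.0 [ 0.4734 -0.0563  0.3103] w0.0100 g25.0 F [-1.1  0.9 -1.8] q [-0.35  0.24  1.71  0.    1.19  1.14]
GO -0.4 1.6 165.3 0.02 -0.14 0.69  rows 4
saucer1 tip_of [([0.475, -0.094, 0.065], 0.84), ([0.48, -0.155, 0.066], 0.74), ([0.472, -0.049, 0.259], 0.66)]
```

{"op": "move_arm", "data": {
  "series": "0 1.5 30 0 0 0.6;0 1.5 60 0 0 0.6;0 1.5 90 0 0 0.6;0 1.5 120 0 0 0.6;0 1.5 140 0 0 0.6;0 1.5 155 0 0 0.6;0 1.5 165 0 0 0.6;0 1.5 165 0 0 0.6"
}}

```text
time: 19.78
position: [0.4718, -0.0582, 0.1449]
tool_rot: [1.0, 0.03, -0.0, 0.0]
ft_force: [-0.3, -0.7, -1.3]
grip_width: 0.0099
grip_force: 25.0
```

{"op": "move_arm", "data": {
  "series": "0 0 4 0 0 0;0 0 8 0 0 0;0 0 12 0 0 0;0 0 16 0 0 0;0 0 16 0 0 0"
}}

```text
time: 20.2
position: [0.4731, -0.0586, 0.1306]
tool_rot: [1.0, 0.03, 0.002, 0.001]
ft_force: [-0.1, -0.3, -2.3]
grip_width: 0.0097
grip_force: 25.0
```

{"op": "move_arm", "data": {
  "series": "0 0 1 0 0 0;0 0 2 0 0 0;0 0 3 0 0 0;0 0 4 0 0 0;0 0 4 0 0 0"
}}

```text
time: 20.62
position: [0.4733, -0.0586, 0.1268]
tool_rot: [1.0, 0.03, 0.002, 0.001]
ft_force: [-0.6, -0.1, -0.7]
grip_width: 0.0098
grip_force: 25.0
```

{"op": "move_arm", "data": {
  "series": "0 0 1 0 0 0;0 0 2 0 0 0;0 0 3 0 0 0;0 0 3 0 0 0"
}}

```text
time: 20.95
position: [0.4732, -0.0586, 0.1237]
tool_rot: [1.0, 0.029, 0.002, 0.001]
ft_force: [-0.2, -0.2, -1.6]
grip_width: 0.0099
grip_force: 25.0
```

{"op": "move_arm", "data": {
  "series": "0 0 1 0 0 0;0 0 2 0 0 0;0 0 2 0 0 0"
}}

```text
time: 21.2
position: [0.4733, -0.0586, 0.1217]
tool_rot: [1.0, 0.03, 0.002, 0.001]
ft_force: [-0.8, -0.1, -1.7]
grip_width: 0.0101
grip_force: 25.0
```

{"op": "move_arm", "data": {
  "series": "0 0 1 0 0 0;0 0 2 0 0 0;0 0 2 0 0 0"
}}

```text
time: 21.45
position: [0.4737, -0.0587, 0.1204]
tool_rot: [1.0, 0.029, 0.002, 0.002]
ft_force: [0.0, 0.8, 4.4]
grip_width: 0.0099
grip_force: 25.0
```

{"op": "move_arm", "data": {
  "series": "0 0 1 0 0 0;0 0 1.5 0 0 0;0 0 1.5 0 0 0"
}}

```text
time: 21.7
position: [0.4739, -0.0588, 0.12]
tool_rot: [1.0, 0.03, 0.003, 0.002]
ft_force: [-2.9, 0.9, 13.5]
grip_width: 0.01
grip_force: 25.0
```

Seated. I'll release it, go up and look at the batten.

{"op": "move_arm", "data": {
  "series": "0 0 -1.5 0 0 0;0 0 -1.5 0 0 0"
}}

```text
time: 21.87
position: [0.4737, -0.0587, 0.1205]
tool_rot: [1.0, 0.029, 0.003, 0.002]
ft_force: [-0.7, 0.4, 3.8]
grip_width: 0.0097
grip_force: 25.0
```

{"op": "move_arm", "data": {
  "series": "0 0 0 0 0 0;0 0 0 0 0 0;0 0 0 0 0 0;0 0 0 0 0 0",
  "jaw": 0.28
}}

```text
time: 22.2
position: [0.4733, -0.0586, 0.1196]
tool_rot: [1.0, 0.029, 0.002, 0.001]
ft_force: [-0.3, 0.2, -0.4]
grip_width: 0.0227
grip_force: 0.1
```

{"op": "move_arm", "data": {
  "series": "0 0 -10 0 0 0;0 0 -30 0 0 0;0 0 -60 0 0 0;0 0 -100 0 0 0;0 0 -140 0 0 0;0 0 -180 0 0 0;0 0 -180 0 0 0"
}}

```text
time: 22.78
position: [0.4769, -0.0595, 0.3072]
tool_rot: [1.0, 0.03, 0.009, 0.004]
ft_force: [1.3, 0.2, -0.3]
grip_width: 0.0245
grip_force: 0.0
```

```bash
python3 - <<'E'
from h import *
state()
for n in('side','top','wrist'): p=snap(n,'r2%s.png'%n); show(p,['saucer1','batten','mallet','peg_a_top'])
go([.47,-.385,.25],ori(0))
E
```

```text
t22.8 [ 0.4769 -0.0595  0.3072] w0.0245 g0.0 F [ 1.3  0.2 -0.3] q [-0.36  0.24  1.71 -0.    1.16  1.16]
saucer1 tip_of [([0.476, -0.094, 0.068], 0.85), ([0.473, -0.043, 0.065], 0.64)]
batten tip_of [([0.496, -0.387, -0.0], 0.68)]
mallet tip_of [([0.693, -0.093, 0.054], 0.6), ([0.496, -0.382, -0.002], 0.55)]
peg_a_top tip_of [([0.472, -0.107, 0.06], 0.45)]
saucer1 tip_of [([0.476, -0.098, 0.06], 0.59), ([0.468, -0.041, 0.068], 0.48)]
batten tip_of [([0.497, -0.385, 0.002], 0.7), ([0.475, -0.108, 0.065], 0.28), ([0.472, -0.011, 0.065], 0.22)]
mallet tip_of [([0.691, -0.096, 0.048], 0.88)]
peg_a_top tip_of [([0.372, -0.392, 0.044], 0.57)]
saucer1 tip_of [([0.475, -0.046, 0.066], 0.97), ([0.475, -0.098, 0.064], 0.65)]
batten tip_of [([0.498, -0.391, 0.001], 0.73)]
mallet tip_of [([0.697, -0.096, 0.052], 0.57)]
peg_a_top tip_of []
GO -22.1 326.0 50.6 0.16 -0.20 3.38  rows 8
```

{"op": "move_arm", "data": {
  "series": "-15 326 40 0 0 3.4;-15 326 40 0 0 3.4;-15 326 40 0 0 3.4;-15 326 40 0 0 3.4;-15 326 40 0 0 3.4;-15 326 40 0 0 3.4;-15 326 40 0 0 3.4;-15 326 40 0 0 3.4",
  "jaw": 0.7
}}

```text
time: 24.2
position: [0.4767, -0.3874, 0.2604]
tool_rot: [1.0, -0.001, 0.002, 0.002]
ft_force: [0.8, 0.4, -0.0]
grip_width: 0.06
grip_force: 0.0
```

{"op": "move_arm", "data": {
  "series": "0 0 0 0 0 0;0 0 0 0 0 0;0 0 0 0 0 0"
}}

```text
time: 24.45
position: [0.4767, -0.3839, 0.2603]
tool_rot: [1.0, -0.0, 0.001, 0.001]
ft_force: [-0.4, 0.4, 0.1]
grip_width: 0.0607
grip_force: 0.0
```

```bash
cat > bat.py <<'E'
from h import *
from fit import proj
def overlay(p,c,yaw,fn,z0=0.,crop=None,S=1.4):
    im=p['img'][...,::-1].copy(); a=np.radians(yaw); A=np.array([[np.cos(a),-np.sin(a),0],[np.sin(a),np.cos(a),0],[0,0,1]]); c=np.array([*c,z0])
    f=lambda P:(proj(p,(A@np.array(P,float).T).T+c)+.5).astype(int)
    cv2.polylines(im,[f([(s*.012,t,.018) for s,t in((-1,-.145),(1,-.145),(1,.145),(-1,.145))])],True,(255,0,0),1)
    th=np.linspace(0,6.28,30)
    for s in(-.12,.12): cv2.polylines(im,[f(np.c_[.011*np.cos(th),s+.011*np.sin(th),0*th+.049])],True,(0,255,0),1)
    if crop: im=im[crop[1]:crop[3],crop[0]:crop[2]]
    cv2.imwrite('pics/'+fn,cv2.resize(im,None,fx=S,fy=S))
E
python3 - <<'E'
from h import *
from bat import *
state()
p=robot.camera('wrist'); p['n']='wrist'; show(p,['batten','peg_a_top']); show(p,['batten'],'search_frame')
overlay(p,[.497,-.386],-87.3,'b1.png')
E
```

```text
t24.4 [ 0.4767 -0.3839  0.2603] w0.0607 g0.0 F [-0.4  0.4  0.1] q [-0.86  0.49  1.45  0.    1.2   0.71]
batten tip_of [([0.498, -0.39, 0.001], 0.82)]
peg_a_top tip_of []
batten search_frame [([0.521, -0.389, 0.019], 0.72)]
```

View pics/b1.png

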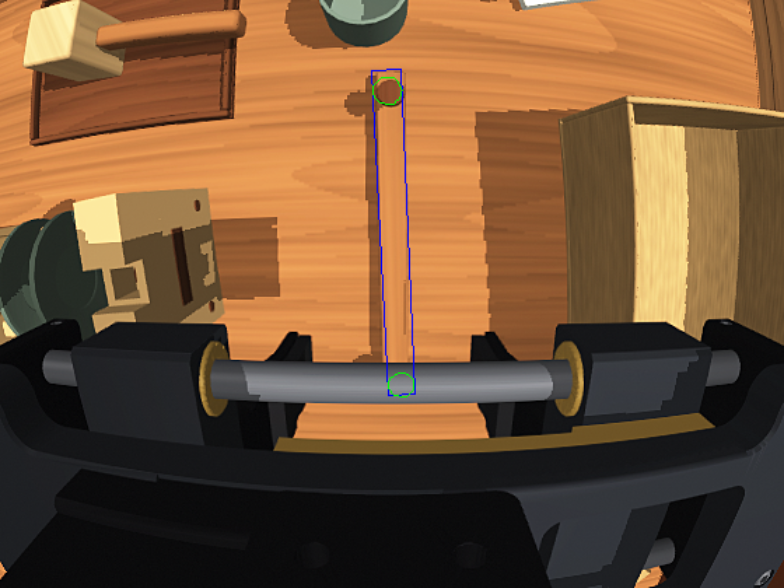

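The overlay matches the batten, with the peg at px (387,92): centre (0.497,-0.386), long axis 2.7° off x. I'll grasp it at the middle.

```bash
python3 - <<'E'
from h import *
go([.497,-.386,.026],ori(2.7))
E
```

```text
GO 18.7 2.4 235.3 0.16 -0.22 -2.62  rows 6
```

{"op": "move_arm", "data": {
  "series": "19 2.4 40 0 0 -2.6;19 2.4 80 0 0 -2.6;19 2.4 120 0 0 -2.6;19 2.4 160 0 0 -2.6;19 2.4 190 0 0 -2.6;19 2.4 210 0 0 -2.6;19 2.4 225 0 0 -2.6;19 2.4 225 0 0 -2.6"
}}

```text
time: 25.32
position: [0.4957, -0.3847, 0.0327]
tool_rot: [1.0, 0.023, -0.0, -0.001]
ft_force: [-0.3, 0.2, -0.6]
grip_width: 0.0609
grip_force: 0.0
```

```bash
python3 - <<'E'
from h import *
state(); go([.497,-.386,.026],ori(2.7))
E
```

```text
t25.3 [ 0.4957 -0.3847  0.0327] w0.0609 g0.0 F [-0.3  0.2 -0.6] q [-0.84  0.82  1.56  0.    0.77  0.68]
GO 1.3 1.3 6.7 -0.13 0.03 -0.04  rows 1
```

{"op": "move_arm", "data": {
  "series": "1.3 1.3 4 0 0 0;1.3 1.3 6.5 0 0 0;1.3 1.3 6.5 0 0 0"
}}

```text
time: 25.57
position: [0.4991, -0.3892, 0.0305]
tool_rot: [1.0, 0.023, 0.003, 0.002]
ft_force: [-0.1, 0.1, -0.8]
grip_width: 0.0611
grip_force: 0.0
```

{"op": "move_arm", "data": {
  "series": "0 0 0 0 0 0;0 0 0 0 0 0;0 0 0 0 0 0;0 0 0 0 0 0;0 0 0 0 0 0;0 0 0 0 0 0;0 0 0 0 0 0",
  "jaw": 0,
  "newtons": 50
}}

```text
time: 26.15
position: [0.4981, -0.3881, 0.0295]
tool_rot: [1.0, 0.022, 0.002, 0.001]
ft_force: [-0.1, 0.1, 1.0]
grip_width: 0.0236
grip_force: 49.8
```

{"op": "move_arm", "data": {
  "series": "0 0 -20 0 0 0;0 0 -60 0 0 0;0 0 -100 0 0 0;0 0 -140 0 0 0;0 0 -180 0 0 0;0 0 -220 0 0 0;0 0 -230 0 0 0;0 0 -230 0 0 0"
}}

```text
time: 26.82
position: [0.4989, -0.3898, 0.2634]
tool_rot: [1.0, 0.023, 0.005, 0.005]
ft_force: [0.8, -0.4, -3.5]
grip_width: 0.0233
grip_force: 49.8
```

```bash
python3 - <<'E'
from h import *
state(); go([.475,-.082,.27],ori(93.5))
p=robot.camera('side'); show(p,['batten','peg_a_top']); p=robot.camera('top'); show(p,['batten','peg_a_top'])
E
```

```text
t26.8 [ 0.4989 -0.3898  0.2634] w0.0233 g49.8 F [ 0.8 -0.4 -3.5] q [-0.84  0.51  1.4   0.    1.21  0.69]
GO -9.9 -308.5 -9.8 0.86 0.04 -90.91  rows 13
batten tip_of [([0.499, -0.392, 0.232], 0.58)]
peg_a_top tip_of [([0.376, -0.396, 0.284], 0.62)]
batten tip_of []
peg_a_top tip_of [([0.611, -0.382, 0.276], 0.61)]
```

{"op": "move_arm", "data": {
  "series": "-10 -308 -20 0.8 0 -91;-10 -308 -20 0.8 0 -91;-10 -308 -20 0.8 0 -91;-10 -308 -20 0.8 0 -91;-10 -308 -20 0.8 0 -91;-10 -308 -20 0.8 0 -91;-10 -308 -20 0.8 0 -91;-10 -308 -20 0.8 0 -91"
}}

```text
time: 27.78
position: [0.4709, -0.0757, 0.2772]
tool_rot: [0.864, 0.503, -0.0, -0.005]
ft_force: [-0.4, -0.6, -2.7]
grip_width: 0.0232
grip_force: 49.8
```

```bash
python3 - <<'E'
from h import *
state(); go([.475,-.082,.27],ori(93.5))
E
```

```text
t27.8 [ 0.4709 -0.0757  0.2772] w0.0232 g49.8 F [-0.4 -0.6 -2.7] q [-0.4   0.29  1.75  0.01  1.11  0.12]
GO -3.4 6.7 7.1 -0.42 -0.43 -33.12  rows 5
```

{"op": "move_arm", "data": {
  "series": "-3.4 6.7 7 -0.4 -0.4 -33.1;-3.4 6.7 7 -0.4 -0.4 -33.1;-3.4 6.7 7 -0.4 -0.4 -33.1;-3.4 6.7 7 -0.4 -0.4 -33.1;-3.4 6.7 7 -0.4 -0.4 -33.1;-3.4 6.7 7 -0.4 -0.4 -33.1;-3.4 6.7 7 -0.4 -0.4 -33.1"
}}

```text
time: 28.37
position: [0.4771, -0.087, 0.2704]
tool_rot: [0.689, 0.724, -0.0, 0.002]
ft_force: [-0.8, 0.2, -2.2]
grip_width: 0.0234
grip_force: 49.8
```

```bash
python3 - <<'E'
from bat import *
state(); go([.475,-.082,.27],ori(93.5))
for n in('top','side','wrist'):
    p=robot.camera(n); p['n']=n; show(p,['batten','hole_a','peg_a_top'])
o=robot.get_obs(); overlay(p,o['position'][:2],3.5,'b2.png',o['position'][2]-.0295)
E
```

```text
t28.4 [ 0.4771 -0.087   0.2704] w0.0234 g49.8 F [-0.8  0.2 -2.2] q [-0.41  0.3   1.74 -0.    1.09 -0.46]
GO 5.1 -1.9 0.4 0.14 0.18 -0.66  rows 1
batten tip_of [([0.479, -0.092, 0.243], 0.74), ([0.483, -0.2, 0.132], 0.39)]
hole_a tip_of [([0.483, -0.201, 0.133], 0.65), ([0.469, 0.039, 0.131], 0.55)]
peg_a_top tip_of [([0.476, -0.211, 0.285], 0.46)]
batten tip_of [([0.482, -0.09, 0.24], 0.6)]
hole_a tip_of [([0.483, -0.199, 0.133], 0.92), ([0.467, 0.039, 0.128], 0.76)]
peg_a_top tip_of []
batten tip_of [([0.48, -0.094, 0.242], 0.78)]
hole_a tip_of []
peg_a_top tip_of []
```

View pics/b2.png

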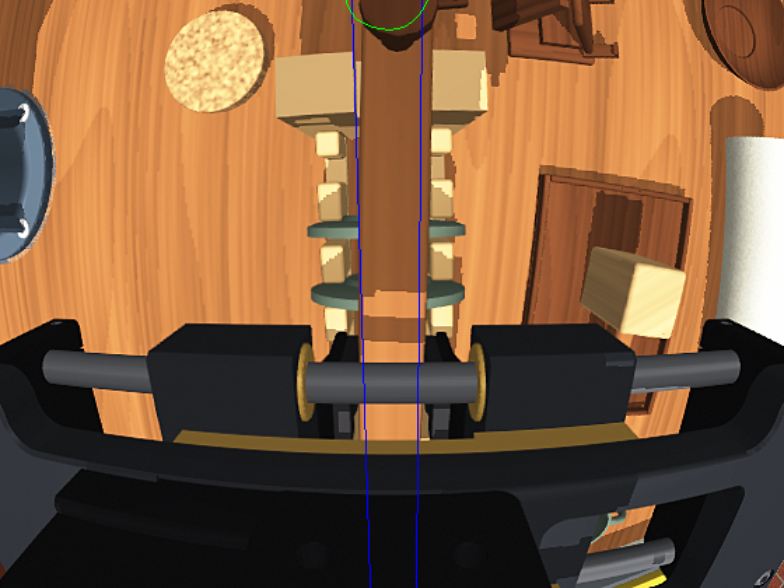

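The batten hangs level over the rack with its far peg at px (397,20), a few mm off the TCP model. I'll average several detections to get the offset from batten to holes.

```bash
cat > avg.py <<'E'
from h import *
def avg(things,cams,k=5,box=.05,f='tip_of'):
    """things: {label:(name,guess)}; mean of detections near guess"""
    for n in cams:
        acc={l:[] for l in things}
        for _ in range(k):
            p=robot.camera(n)
            for nm in {v[0] for v in things.values()}:
                for d in getattr(robot,f)(p,nm):
                    for l,(m,g) in things.items():
                        if m==nm and np.linalg.norm(np.array(d['xyz'])-g)<box: acc[l].append(d['xyz'])
        for l,a in acc.items():
            if a: print(n,l,len(a),np.mean(a,0).round(4),'sd',np.std(a,0).round(4))
E
python3 - <<'E'
from avg import *
state()
avg(dict(bat=('batten',[.479,-.09,.242]),ha=('hole_a',[.468,.039,.131]),hb=('hole_a',[.483,-.2,.131]),pa=('peg_a_top',[.471,.03,.287]),pb=('peg_a_top',[.484,-.209,.287])),('top','side','wrist'),6,.03)
E
```

```text
t29.0 [ 0.4776 -0.0872  0.2715] w0.0235 g49.8 F [-0.4 -0.  -2.2] q [-0.41  0.3   1.74 -0.    1.09 -0.46]
top bat 6 [ 0.4786 -0.0904  0.2422] sd [0.0016 0.0011 0.0024]
top ha 6 [0.4677 0.04   0.1287] sd [0.0019 0.0013 0.0023]
top hb 6 [ 0.4827 -0.2022  0.1314] sd [0.0015 0.0009 0.0007]
top pb 5 [ 0.4786 -0.2105  0.2865] sd [0.0015 0.0004 0.0015]
side bat 5 [ 0.4791 -0.0889  0.2414] sd [0.0011 0.0025 0.0014]
side ha 5 [0.4653 0.0374 0.1292] sd [0.0014 0.002  0.0011]
side hb 6 [ 0.4836 -0.2006  0.1344] sd [0.0011 0.0014 0.0017]
wrist bat 6 [ 0.4804 -0.0957  0.2434] sd [0.001  0.0006 0.0016]
```

```bash
python3 - <<'E'
from h import *
go([.4746,-.0782,.190],ori(93.8))
E
```

```text
GO 9.5 -2.9 81.4 0.25 0.24 -0.82  rows 2
```

{"op": "move_arm", "data": {
  "series": "9.5 -3 20 0.2 0.2 -0.8;9.5 -3 40 0.2 0.2 -0.8;9.5 -3 60 0.2 0.2 -0.8;9.5 -3 75 0.2 0.2 -0.8;9.5 -3 81 0.2 0.2 -0.8;9.5 -3 81 0.2 0.2 -0.8"
}}

```text
time: 33.07
position: [0.4737, -0.0779, 0.1891]
tool_rot: [0.683, 0.73, -0.001, -0.001]
ft_force: [-0.1, -0.3, -2.3]
grip_width: 0.0233
grip_force: 49.8
```

```bash
python3 - <<'E'
from avg import *
state(); go([.4746,-.0782,.1615],ori(93.8))
avg(dict(bat=('batten',[.475,-.082,.16]),pa=('peg_a_top',[.468,.038,.209]),pb=('peg_a_top',[.482,-.202,.209])),('top','side','wrist'),4,.03)
E
```

```text
t33.1 [ 0.4737 -0.0779  0.1891] w0.0233 g49.8 F [-0.1 -0.3 -2.3] q [-0.4   0.42  1.85 -0.    0.88 -0.46]
GO -0.4 0.9 27.6 -0.12 -0.04 -0.03  rows 1
top bat 4 [ 0.477  -0.0807  0.1614] sd [0.0016 0.001  0.001 ]
top pb 4 [ 0.4766 -0.2019  0.2064] sd [0.0017 0.0011 0.0008]
side bat 4 [ 0.4756 -0.08    0.1602] sd [0.0016 0.0005 0.0013]
wrist bat 4 [ 0.476  -0.0864  0.1614] sd [0.001  0.0009 0.0009]
```

```bash
python3 - <<'E'
from bat import *
p=robot.camera('wrist'); p['n']='wrist'
from bat import proj
a=None
o=robot.get_obs()
overlay(p,[.4745,-.081],3.8,'b3.png',.1597,crop=(180,0,380,310),S=1.0)
overlay(p,[.4745,-.081],1.8,'b4.png',.1597,crop=(180,0,380,310),S=1.0)
A=[cv2.resize(cv2.imread('pics/'+f),None,fx=1.9,fy=1.9,interpolation=cv2.INTER_CUBIC) for f in('b3.png','b4.png')]
cv2.imwrite('pics/b34.png',np.hstack(A))
E
```

```text
(no output)
```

View pics/b34.png

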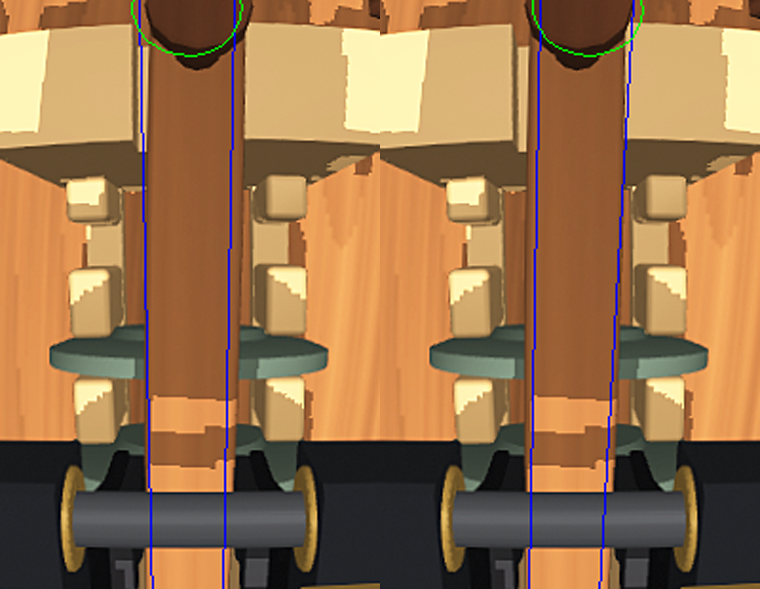

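Relative to the notch (px 133–243), the batten's far end (148–245) sits about 2 mm to +x. I'll turn it +1° and descend slowly.

{"op": "move_arm", "data": {
  "series": "0 -0.5 0 0 0 -1;0 -0.5 4 0 0 -1;0 -0.5 8 0 0 -1;0 -0.5 11 0 0 -1;0 -0.5 14 0 0 -1;0 -0.5 14 0 0 -1"
}}

```text
time: 35.42
position: [0.4735, -0.078, 0.1755]
tool_rot: [0.677, 0.736, -0.0, -0.0]
ft_force: [0.1, -0.2, -2.4]
grip_width: 0.0232
grip_force: 49.8
```

{"op": "move_arm", "data": {
  "series": "0 0 2 0 0 0;0 0 4 0 0 0;0 0 6 0 0 0;0 0 8 0 0 0;0 0 8 0 0 0"
}}

```text
time: 35.83
position: [0.4737, -0.0781, 0.168]
tool_rot: [0.677, 0.736, -0.0, 0.0]
ft_force: [0.2, -0.1, -2.9]
grip_width: 0.0233
grip_force: 49.8
```

{"op": "move_arm", "data": {
  "series": "0 0 1 0 0 0;0 0 2 0 0 0;0 0 3 0 0 0;0 0 3 0 0 0"
}}

```text
time: 36.17
position: [0.4739, -0.0782, 0.1652]
tool_rot: [0.677, 0.736, 0.0, 0.0]
ft_force: [-0.5, -0.2, -1.8]
grip_width: 0.0233
grip_force: 49.8
```

{"op": "move_arm", "data": {
  "series": "0 0 1 0 0 0;0 0 2 0 0 0;0 0 2 0 0 0"
}}

```text
time: 36.42
position: [0.4739, -0.0782, 0.1632]
tool_rot: [0.677, 0.736, 0.0, 0.0]
ft_force: [0.5, 0.2, -3.5]
grip_width: 0.0233
grip_force: 49.8
```

{"op": "move_arm", "data": {
  "series": "0 0 1 0 0 0;0 0 2 0 0 0;0 0 2 0 0 0"
}}

```text
time: 36.67
position: [0.4741, -0.0783, 0.1615]
tool_rot: [0.677, 0.736, 0.0, 0.001]
ft_force: [-0.6, -0.0, -0.7]
grip_width: 0.0236
grip_force: 49.8
```

{"op": "move_arm", "data": {
  "series": "0 0 1 0 0 0;0 0 1.5 0 0 0;0 0 1.5 0 0 0"
}}

```text
time: 36.92
position: [0.4741, -0.0783, 0.1614]
tool_rot: [0.677, 0.736, 0.0, 0.001]
ft_force: [-2.2, 0.2, 11.5]
grip_width: 0.0235
grip_force: 49.8
```

```bash
python3 - <<'E'
from avg import *
state()
avg(dict(bat=('batten',[.475,-.082,.132])),('top','side','wrist'),3,.03)
E
```

```text
t36.9 [ 0.4741 -0.0783  0.1614] w0.0235 g49.8 F [-2.2  0.2 11.5] q [-0.4   0.47  1.87 -0.    0.8  -0.48]
top bat 3 [ 0.4767 -0.0811  0.1332] sd [0.0018 0.0003 0.001 ]
side bat 3 [ 0.475  -0.0804  0.1318] sd [0.0006 0.0011 0.0005]
wrist bat 3 [ 0.4759 -0.0863  0.1335] sd [0.0005 0.0013 0.001 ]
```

The batten is seated at z 0.132. I'll release and go up.

{"op": "move_arm", "data": {
  "series": "0 0 -1 0 0 0;0 0 -1 0 0 0"
}}

```text
time: 37.98
position: [0.4742, -0.0783, 0.1614]
tool_rot: [0.677, 0.736, 0.0, 0.001]
ft_force: [-1.0, -0.1, 4.3]
grip_width: 0.0234
grip_force: 49.8
```

{"op": "move_arm", "data": {
  "series": "0 0 0 0 0 0;0 0 0 0 0 0;0 0 0 0 0 0;0 0 0 0 0 0",
  "jaw": 0.5
}}

```text
time: 38.32
position: [0.4741, -0.0783, 0.1607]
tool_rot: [0.677, 0.736, 0.0, 0.001]
ft_force: [0.5, 0.2, -1.0]
grip_width: 0.0403
grip_force: 0.0
```

{"op": "move_arm", "data": {
  "series": "0 0 -10 0 0 0;0 0 -40 0 0 0;0 0 -80 0 0 0;0 0 -120 0 0 0;0 0 -140 0 0 0;0 0 -140 0 0 0"
}}

```text
time: 38.82
position: [0.4768, -0.0792, 0.3058]
tool_rot: [0.677, 0.736, 0.002, 0.006]
ft_force: [0.6, -0.6, 0.3]
grip_width: 0.0436
grip_force: 0.0
```

```bash
python3 - <<'E'
from avg import *
state()
avg(dict(bat=('batten',[.475,-.082,.132]),pa=('peg_a_top',[.468,.038,.18]),pb=('peg_a_top',[.482,-.202,.18]),mal=('mallet',[.692,-.095,.051]),tray=('tray',[.698,-.124,0])),('top','side','wrist'),3,.05)
p=robot.camera('wrist'); show(p,['mallet'],'search_frame')
go([.69,-.145,.25],ori(90))
E
```

```text
t38.8 [ 0.4768 -0.0792  0.3058] w0.0436 g0.0 F [ 0.6 -0.6  0.3] q [-0.4   0.25  1.71 -0.    1.17 -0.48]
top bat 3 [ 0.475  -0.0813  0.1316] sd [0.0028 0.0024 0.0006]
top pb 3 [ 0.4809 -0.201   0.1746] sd [0.0016 0.0008 0.0007]
top mal 2 [ 0.6908 -0.0972  0.0498] sd [0.002  0.0009 0.0003]
top tray 3 [ 0.6955 -0.1255  0.001 ] sd [0.0012 0.0009 0.0005]
side bat 3 [ 0.4758 -0.0795  0.132 ] sd [0.0028 0.0012 0.0009]
side pb 3 [ 0.4816 -0.2026  0.1822] sd [0.0016 0.0017 0.0005]
side mal 3 [ 0.6942 -0.0941  0.0508] sd [0.0016 0.0007 0.0015]
side tray 3 [ 0.6977 -0.1249  0.0008] sd [0.0012 0.0008 0.0009]
wrist bat 3 [ 0.4761 -0.0847  0.1337] sd [0.0022 0.0021 0.0013]
wrist mal 3 [ 0.6967 -0.0951  0.0513] sd [0.0008 0.0013 0.0002]
wrist tray 3 [ 6.969e-01 -1.223e-01 -1.000e-04] sd [0.0007 0.0017 0.0005]
mallet search_frame [([0.675, -0.086, 0.088], 0.98)]
GO -84.6 209.8 51.1 0.05 0.04 4.77  rows 6
```

{"op": "move_arm", "data": {
  "series": "-180 210 50 0 0 4.8;-180 210 50 0 0 4.8;-180 210 50 0 0 4.8;-180 210 50 0 0 4.8;-180 210 50 0 0 4.8;-180 210 50 0 0 4.8;-180 210 50 0 0 4.8;-180 210 50 0 0 4.8"
}}

```text
time: 41.83
position: [0.7016, -0.2443, 0.2476]
tool_rot: [0.708, 0.706, 0.0, 0.002]
ft_force: [-0.5, -0.6, -0.5]
grip_width: 0.0434
grip_force: 0.0
```

```bash
python3 - <<'E'
from avg import *
state()
avg(dict(mal=('mallet',[.692,-.095,.051])),('wrist',),3,.05)
p=snap('wrist','m2.png')
# backproject each pixel to plane z=.064
v,u=np.mgrid[0:420,0:560]; K=p['mtx']; dx=(u-K[0,2])/K[0,0]; dy=(v-K[1,2])/K[1,1]; th=np.hypot(dx,dy)+1e-9
d=np.stack([np.sin(th)*dx/th,np.sin(th)*dy/th,np.cos(th)],-1); W=np.linalg.inv(p['world_to_cam']); dw=d@W[:3,:3].T
X=W[:3,3]+dw*((.064-W[2,3])/dw[...,2])[...,None]
for y in np.arange(-.24,-.11,.015):
    row=[]
    for x in np.arange(.655,.74,.004):
        k=np.argmin((X[...,0]-x)**2+(X[...,1]-y)**2+(dw[...,2]>0)*9); row.append(int(p['img'].reshape(-1,3)[k,0]))
    print(round(y,3),row)
E
```

```text
t41.8 [ 0.7016 -0.2443  0.2476] w0.0434 g0.0 F [-0.5 -0.6 -0.5] q [-0.48  0.69  1.09 -0.    1.35 -0.48]
wrist mal 3 [ 0.6968 -0.0963  0.0508] sd [0.0019 0.0007 0.0007]
-0.24 [200, 215, 213, 208, 208, 166, 212, 214, 206, 178, 205, 209, 210, 200, 210, 201, 201, 194, 195, 209, 210, 211]
-0.225 [77, 79, 66, 73, 80, 138, 210, 213, 215, 186, 63, 69, 76, 73, 65, 76, 77, 74, 75, 69, 81, 74]
-0.21 [117, 135, 117, 112, 136, 71, 199, 214, 215, 196, 112, 112, 133, 125, 115, 131, 131, 126, 130, 121, 136, 124]
-0.195 [121, 132, 118, 113, 138, 124, 167, 213, 214, 208, 172, 107, 133, 128, 115, 133, 130, 124, 128, 130, 138, 125]
-0.18 [121, 130, 123, 115, 138, 129, 131, 210, 213, 214, 185, 104, 135, 129, 118, 136, 134, 124, 127, 131, 139, 127]
-0.165 [129, 121, 129, 120, 138, 130, 106, 191, 214, 210, 184, 99, 134, 129, 121, 136, 136, 124, 121, 135, 138, 130]
-0.15 [133, 123, 133, 124, 127, 133, 125, 173, 213, 211, 211, 158, 134, 132, 119, 137, 136, 126, 122, 135, 140, 131]
-0.135 [133, 121, 134, 125, 130, 135, 125, 145, 208, 210, 210, 184, 133, 132, 122, 132, 136, 126, 122, 134, 138, 130]
-0.12 [136, 122, 139, 80, 83, 70, 151, 151, 166, 191, 207, 172, 241, 245, 246, 247, 247, 64, 122, 132, 138, 130]
```

View pics/m2.png

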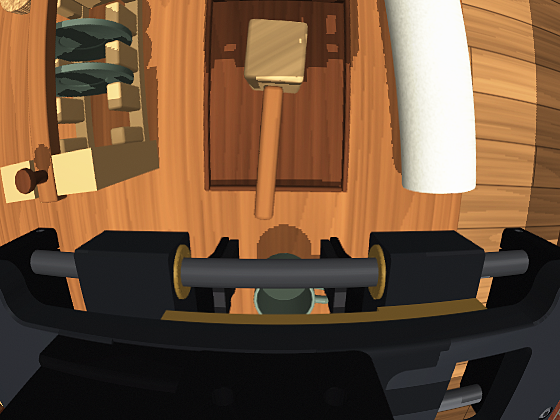

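The view shows the mallet head at px (277,53) with its handle running to (263,215), tilted about 5.4°. The grip point is (0.691,-0.145).

```bash
python3 - <<'E'
from h import *
go([.691,-.145,.15],ori(84.6))
E
```

```text
GO 94.2 -6.7 102.2 0.08 0.04 5.42  rows 4
```

{"op": "move_arm", "data": {
  "series": "94 -6.7 20 0 0 5.4;94 -6.7 40 0 0 5.4;94 -6.7 70 0 0 5.4;94 -6.7 90 0 0 5.4;94 -6.7 102 0 0 5.4;94 -6.7 102 0 0 5.4;94 -6.7 102 0 0 5.4"
}}

```text
time: 42.77
position: [0.6919, -0.1467, 0.1499]
tool_rot: [0.74, 0.673, 0.0, 0.001]
ft_force: [-0.4, -0.4, -0.3]
grip_width: 0.0436
grip_force: 0.0
```

```bash
python3 - <<'E'
from avg import *
state(); go([.691,-.145,.055],ori(84.6))
avg(dict(mal=('mallet',[.692,-.095,.051])),('wrist','side'),3,.05)
E
```

```text
t42.8 [ 0.6919 -0.1467  0.1499] w0.0436 g0.0 F [-0.4 -0.4 -0.3] q [-0.37  0.74  1.29 -0.    1.11 -0.27]
GO 1.7 -1.3 94.9 0.11 0.06 -0.05  rows 3
wrist mal 2 [ 0.6974 -0.0943  0.0499] sd [0.0001 0.001  0.0019]
side mal 3 [ 0.6939 -0.0944  0.0517] sd [0.0002 0.0004 0.0012]
```

{"op": "move_arm", "data": {
  "series": "1 -1 30 0 0 0;1 -1 60 0 0 0;1 -1 80 0 0 0;1 -1 90 0 0 0;1 -1 94 0 0 0;1 -1 95 0 0 0;1 -1 95 0 0 0"
}}

```text
time: 43.95
position: [0.6916, -0.1454, 0.055]
tool_rot: [0.74, 0.673, 0.001, 0.001]
ft_force: [0.4, 0.2, 0.8]
grip_width: 0.0437
grip_force: 0.0
```

{"op": "move_arm", "data": {
  "series": "0 0 0 0 0 0;0 0 0 0 0 0;0 0 0 0 0 0;0 0 0 0 0 0;0 0 0 0 0 0;0 0 0 0 0 0",
  "jaw": 0,
  "newtons": 60
}}

```text
time: 44.45
position: [0.6908, -0.1452, 0.0548]
tool_rot: [0.74, 0.673, 0.0, 0.001]
ft_force: [-0.5, -0.6, 2.9]
grip_width: 0.0193
grip_force: 59.9
```

```bash
python3 - <<'E'
from h import *
state()
E
```

```text
t44.5 [ 0.6908 -0.1452  0.0548] w0.0193 g59.9 F [-0.5 -0.6  2.9] q [-0.36  0.86  1.33 -0.    0.95 -0.27]
```

{"op": "move_arm", "data": {
  "series": "0 0 -10 0 0 0;0 0 -30 0 0 0;0 0 -60 0 0 0;0 0 -100 0 0 0;0 0 -140 0 0 0;0 0 -180 0 0 0;0 0 -220 0 0 0;0 0 -240 0 0 0"
}}

```text
time: 45.12
position: [0.6921, -0.1454, 0.3005]
tool_rot: [0.74, 0.673, 0.002, 0.004]
ft_force: [-0.2, -0.5, -2.0]
grip_width: 0.0196
grip_force: 59.9
```

```bash
python3 - <<'E'
from avg import *
state(); print(robot.get_obs()['moment'].round(2)); go([.471,-.012,.29],ori(93.5))
avg(dict(mal=('mallet',[.695,-.097,.28])),('top','side'),3,.08)
E
```

```text
t45.1 [ 0.6921 -0.1454  0.3005] w0.0196 g59.9 F [-0.2 -0.5 -2. ] q [-0.36  0.59  1.15 -0.    1.39 -0.27]
[-0.14 -0.18  0.01]
GO 112.0 -232.8 8.1 0.51 0.20 -8.91  rows 7
top mal 3 [ 0.6955 -0.0958  0.2937] sd [0.0021 0.0009 0.0022]
side mal 3 [ 0.6927 -0.093   0.2875] sd [0.0007 0.0012 0.0018]
```

{"op": "move_arm", "data": {
  "series": "112 -233 0 0 0 -8.9;112 -233 0 0 0 -8.9;112 -233 0 0 0 -8.9;112 -233 0 0 0 -8.9;112 -233 0 0 0 -8.9;112 -233 0 0 0 -8.9;112 -233 0 0 0 -8.9;112 -233 0 0 0 -8.9"
}}

```text
time: 46.38
position: [0.4655, -0.0093, 0.2938]
tool_rot: [0.685, 0.729, -0.001, -0.001]
ft_force: [0.7, -0.5, -2.9]
grip_width: 0.0196
grip_force: 59.9
```

```bash
python3 - <<'E'
from avg import *
state(); print(robot.get_obs()['moment'].round(2)); go([.471,-.012,.25],ori(93.5))
avg(dict(mal=('mallet',[.469,.037,.28]),bat=('batten',[.475,-.082,.132])),('top','side'),3,.08)
E
```

```text
t46.4 [ 0.4655 -0.0093  0.2938] w0.0196 g59.9 F [ 0.7 -0.5 -2.9] q [-0.26  0.25  1.75 -0.    1.14 -0.32]
[-0.14 -0.15 -0.  ]
GO -3.1 5.4 43.8 -0.11 -0.03 0.09  rows 2
top mal 3 [0.4639 0.0374 0.2898] sd [0.003  0.001  0.0001]
top bat 3 [ 0.4761 -0.0807  0.1333] sd [0.0012 0.0007 0.0011]
side mal 3 [0.4661 0.0417 0.289 ] sd [0.0006 0.0012 0.0008]
```

{"op": "move_arm", "data": {
  "series": "-3 4 20 0 0 0;-3 4 40 0 0 0;-3 4 49 0 0 0;-3 4 49 0 0 0;-3 4 49 0 0 0"
}}

```text
time: 47.7
position: [0.4732, -0.0141, 0.2447]
tool_rot: [0.685, 0.728, -0.0, 0.0]
ft_force: [-0.0, 0.5, -2.5]
grip_width: 0.0197
grip_force: 59.9
```

{"op": "move_arm", "data": {
  "series": "0 0 12 0 0 0;0 0 24 0 0 0;0 0 32 0 0 0;0 0 32 0 0 0"
}}

```text
time: 48.03
position: [0.4751, -0.0147, 0.2135]
tool_rot: [0.686, 0.728, 0.001, 0.002]
ft_force: [1.3, 0.4, -1.6]
grip_width: 0.0195
grip_force: 59.9
```

```bash
python3 - <<'E'
from h import *
state(); print(robot.get_obs()['moment'].round(2))
E
```

```text
t48.0 [ 0.4751 -0.0147  0.2135] w0.0195 g59.9 F [ 1.3  0.4 -1.6] q [-0.27  0.37  1.84 -0.    0.93 -0.33]
[-0.11 -0.2  -0.08]
```

{"op": "move_arm", "data": {
  "series": "0 0 3 0 0 0;0 0 6 0 0 0;0 0 6 0 0 0"
}}

```text
time: 48.28
position: [0.4751, -0.0153, 0.2087]
tool_rot: [0.685, 0.728, 0.001, 0.003]
ft_force: [-0.1, -3.2, 9.5]
grip_width: 0.0195
grip_force: 60.0
```

```bash
python3 - <<'E'
from avg import *
state(); print(robot.get_obs()['moment'].round(2))
avg(dict(mal=('mallet',[.469,.037,.205]),pa=('peg_a_top',[.468,.038,.17]),pb=('peg_a_top',[.482,-.202,.18])),('top','side'),3,.06)
E
```

```text
t48.3 [ 0.4751 -0.0153  0.2087] w0.0195 g60.0 F [-0.1 -3.2  9.5] q [-0.27  0.38  1.84 -0.    0.91 -0.33]
[-0.27  0.11 -0.  ]
top mal 3 [0.4703 0.0322 0.2064] sd [0.0009 0.0014 0.0018]
top pb 3 [ 0.4795 -0.2017  0.175 ] sd [0.0018 0.0009 0.0007]
side mal 3 [0.4719 0.0357 0.2055] sd [0.0013 0.0004 0.0003]
```

{"op": "move_arm", "data": {
  "series": "0 0 2 0 0 0;0 0 4 0 0 0;0 0 4 0 0 0"
}}

```text
time: 49.43
position: [0.4758, -0.0169, 0.2058]
tool_rot: [0.684, 0.729, -0.0, 0.005]
ft_force: [-2.2, -7.9, 15.9]
grip_width: 0.0193
grip_force: 60.0
```

```bash
python3 - <<'E'
from avg import *
state(); print(robot.get_obs()['moment'].round(2))
avg(dict(mal=('mallet',[.469,.037,.205])),('side',),3,.06)
E
```

```text
t49.4 [ 0.4758 -0.0169  0.2058] w0.0193 g60.0 F [-2.2 -7.9 15.9] q [-0.27  0.39  1.84 -0.01  0.9  -0.33]
[-0.99  0.41  0.15]
side mal 3 [0.4732 0.0331 0.2057] sd [0.0011 0.0014 0.0005]
```

{"op": "move_arm", "data": {
  "series": "0 0 -10 0 0 0;0 0 -40 0 0 0;0 0 -70 0 0 0;0 0 -90 0 0 0;0 0 -90 0 0 0"
}}

```text
time: 50.15
position: [0.4754, -0.0144, 0.2968]
tool_rot: [0.685, 0.728, 0.002, 0.004]
ft_force: [0.5, 0.3, -2.8]
grip_width: 0.0195
grip_force: 59.9
```

```bash
python3 - <<'E'
from avg import *
state()
avg(dict(mal=('mallet',[.469,.037,.285]),pa=('peg_a_top',[.468,.038,.17]),pb=('peg_a_top',[.482,-.202,.18]),bat=('batten',[.475,-.082,.132])),('top','side'),4,.06)
go([.485,-.252,.290],ori(93.5))
E
```

```text
t50.1 [ 0.4754 -0.0144  0.2968] w0.0195 g59.9 F [ 0.5  0.3 -2.8] q [-0.27  0.25  1.73 -0.    1.14 -0.33]
top mal 4 [0.468  0.0328 0.2919] sd [0.0005 0.0014 0.0025]
top pb 5 [ 0.481  -0.2013  0.1668] sd [0.0008 0.0019 0.0179]
top bat 3 [ 0.4764 -0.0808  0.1336] sd [0.0013 0.0004 0.0008]
side mal 4 [0.4701 0.037  0.2929] sd [0.0002 0.0014 0.0011]
side bat 4 [ 0.4771 -0.0809  0.132 ] sd [0.0013 0.0011 0.0005]
GO -238.1 -2.8 3.0 0.05 0.04 -0.03  rows 6
```

{"op": "move_arm", "data": {
  "series": "-238 -1 3 0 0 0;-238 -1 3 0 0 0;-238 -1 3 0 0 0;-238 -1 3 0 0 0;-238 -1 3 0 0 0;-238 -1 3 0 0 0;-238 -1 3 0 0 0;-238 -1 3 0 0 0"
}}

```text
time: 52.42
position: [0.4867, -0.2536, 0.2895]
tool_rot: [0.687, 0.727, 0.0, 0.0]
ft_force: [-0.7, 0.0, -3.1]
grip_width: 0.0195
grip_force: 59.9
```

```bash
python3 - <<'E'
from avg import *
state()
avg(dict(mal=('mallet',[.482,-.202,.285]),pa=('peg_a_top',[.468,.038,.17]),ha=('hole_a',[.468,.038,.135]),bat=('batten',[.475,-.082,.132])),('top','side','wrist'),4,.06)
go([.487,-.252,.290],ori(93.5)); snap('side','s9.png')
E
```

```text
t52.4 [ 0.4867 -0.2536  0.2895] w0.0195 g59.9 F [-0.7  0.  -3.1] q [-0.68  0.37  1.57  0.    1.2  -0.74]
top mal 4 [ 0.4824 -0.206   0.2891] sd [0.0007 0.0015 0.001 ]
top ha 4 [0.4694 0.0384 0.131 ] sd [0.0025 0.0007 0.0008]
top bat 4 [ 0.476  -0.0805  0.1337] sd [0.0018 0.0016 0.0009]
side mal 4 [ 0.4824 -0.2016  0.2896] sd [0.0014 0.0008 0.0019]
side pa 1 [0.4651 0.0401 0.129 ] sd [0. 0. 0.]
side ha 5 [0.4657 0.0393 0.1347] sd [0.0014 0.0015 0.0115]
side bat 4 [ 0.4778 -0.0804  0.1317] sd [0.0011 0.0016 0.0004]
wrist mal 4 [ 0.4867 -0.2029  0.2883] sd [0.0012 0.0012 0.0013]
wrist bat 4 [ 0.4771 -0.085   0.133 ] sd [0.0006 0.0007 0.0014]
GO -0.2 0.2 -0.0 0.05 0.04 -0.03  rows 1
```

I've used up my picture views, so from here I'll rely on numbers only. Striking peg b with the same pattern.

{"op": "move_arm", "data": {
  "series": "0 0 20 0 0 0;0 0 40 0 0 0;0 0 45 0 0 0;0 0 45 0 0 0"
}}

```text
time: 55.8
position: [0.4859, -0.251, 0.2434]
tool_rot: [0.685, 0.728, -0.0, -0.002]
ft_force: [-0.1, 0.4, -2.7]
grip_width: 0.0195
grip_force: 59.9
```

{"op": "move_arm", "data": {
  "series": "0 0 12 0 0 0;0 0 24 0 0 0;0 0 34 0 0 0;0 0 34 0 0 0"
}}

```text
time: 56.13
position: [0.4879, -0.2529, 0.2114]
tool_rot: [0.686, 0.728, 0.0, 0.002]
ft_force: [0.5, -1.3, -2.3]
grip_width: 0.0192
grip_force: 59.9
```

{"op": "move_arm", "data": {
  "series": "0 0 3 0 0 0;0 0 5 0 0 0;0 0 5 0 0 0"
}}

```text
time: 56.38
position: [0.4879, -0.2529, 0.2072]
tool_rot: [0.685, 0.728, 0.0, 0.002]
ft_force: [-0.2, -3.2, 4.2]
grip_width: 0.0192
grip_force: 59.9
```

{"op": "move_arm", "data": {
  "series": "0 0 2 0 0 0;0 0 3 0 0 0;0 0 3 0 0 0"
}}

```text
time: 56.63
position: [0.4881, -0.2536, 0.2057]
tool_rot: [0.685, 0.728, -0.0, 0.003]
ft_force: [-0.9, -2.9, 13.6]
grip_width: 0.0195
grip_force: 60.0
```

```bash
python3 - <<'E'
from avg import *
state()
avg(dict(mal=('mallet',[.482,-.202,.205]),bat=('batten',[.475,-.082,.132]),pa=('peg_a_top',[.468,.038,.165])),('side','top'),3,.03)
E
```

```text
t56.6 [ 0.4881 -0.2536  0.2057] w0.0195 g60.0 F [-0.9 -2.9 13.6] q [-0.68  0.48  1.67 -0.    0.99 -0.74]
side mal 3 [ 0.485  -0.2026  0.207 ] sd [0.0022 0.0008 0.0012]
side bat 3 [ 0.4756 -0.0788  0.1315] sd [0.0012 0.0016 0.0019]
top mal 3 [ 0.484  -0.2067  0.2065] sd [0.0006 0.0004 0.0011]
top bat 3 [ 0.4751 -0.0814  0.1327] sd [0.0018 0.0016 0.0022]
```

{"op": "move_arm", "data": {
  "series": "0 0 2 0 0 0;0 0 4 0 0 0;0 0 4 0 0 0"
}}

```text
time: 58.08
position: [0.4885, -0.2549, 0.2036]
tool_rot: [0.685, 0.729, -0.001, 0.005]
ft_force: [-3.8, -4.9, 22.2]
grip_width: 0.0195
grip_force: 64.5
```

{"op": "move_arm", "data": {
  "series": "0 0 -25 0 0 0;0 0 -25 0 0 0;0 0 -12 0 0 0;0 0 0 0 0 0;0 0 0 0 0 0;0 0 -25 0 0 0;0 0 -60 0 0 0;0 0 -90 0 0 0"
}}

```text
time: 58.75
position: [0.4858, -0.2506, 0.2885]
tool_rot: [0.685, 0.728, 0.0, -0.002]
ft_force: [0.7, -1.4, -3.0]
grip_width: 0.0195
grip_force: 68.2
```

```bash
python3 - <<'E'
from avg import *
state()
for n in('side','top','wrist'):
    p=robot.camera(n)
    for f in('tip_of','search_frame'): show(p,['peg_a_top'],f)
go([.66,-.22,.30],ori(84.6))
E
```

```text
t58.8 [ 0.4858 -0.2506  0.2885] w0.0195 g68.2 F [ 0.7 -1.4 -3. ] q [-0.68  0.37  1.57  0.    1.2  -0.74]
peg_a_top tip_of [([0.48, -0.204, 0.16], 0.56)]
peg_a_top search_frame [([0.482, -0.2, 0.163], 0.43)]
peg_a_top tip_of []
peg_a_top search_frame []
peg_a_top tip_of []
peg_a_top search_frame []
GO 20.5 175.6 -13.4 -0.14 -0.12 8.88  rows 5
```

{"op": "move_arm", "data": {
  "series": "20 176 -13 0 0 8.9;20 176 -13 0 0 8.9;20 176 -13 0 0 8.9;20 176 -13 0 0 8.9;20 176 -13 0 0 8.9;20 176 -13 0 0 8.9;20 176 -13 0 0 8.9"
}}

```text
time: 59.78
position: [0.6608, -0.2205, 0.2998]
tool_rot: [0.739, 0.673, -0.001, -0.001]
ft_force: [-0.2, -0.2, -2.1]
grip_width: 0.0197
grip_force: 66.0
```

```bash
python3 - <<'E'
from avg import *
state()
avg(dict(pa=('peg_a_top',[.468,.038,.17]),pb=('peg_a_top',[.482,-.202,.17])),('side','top'),6,.03)
avg(dict(pa=('peg_a_top',[.468,.038,.17]),pb=('peg_a_top',[.482,-.202,.17])),('side','top'),4,.03,'search_frame')
# brightness profile up the expected peg-a head axis in side view
from fit import proj
p=robot.camera('side'); p['n']='side'; 
for nm,c in(('a',[.4677,.038]),('b',[.4823,-.2018])):
    for z in np.arange(.148,.190,.004):
        u=proj(p,np.array([[*c,z]]))[0]; print(nm,round(z,3),u.round(1),p['img'][int(u[1]+.5),int(u[0]+.5)])
avg(dict(mal=('mallet',[.655,-.17,.295])),('side','top'),3,.06)
E
```

```text
t59.8 [ 0.6608 -0.2205  0.2998] w0.0197 g66.0 F [-0.2 -0.2 -2.1] q [-0.48  0.58  1.17 -0.    1.4  -0.39]
side pa 1 [0.4646 0.0417 0.1602] sd [0. 0. 0.]
side pb 6 [ 0.4811 -0.2031  0.1625] sd [0.0016 0.0008 0.0028]
side pa 1 [0.4669 0.0436 0.1599] sd [0. 0. 0.]
side pb 3 [ 0.4811 -0.1953  0.162 ] sd [0.0009 0.0008 0.001 ]
a 0.148 [290.3 209.3] [123  78  52]
a 0.152 [290.3 208.1] [139  88  60]
a 0.156 [290.4 207. ] [139  89  60]
a 0.16 [290.4 205.8] [137  88  60]
a 0.164 [290.4 204.6] [135  86  58]
a 0.168 [290.4 203.5] [155 101  68]
a 0.172 [290.5 202.3] [185 124  80]
a 0.176 [290.5 201.1] [205 138  90]
a 0.18 [290.5 199.9] [207 141  91]
a 0.184 [290.6 198.7] [206 139  90]
a 0.188 [290.6 197.5] [208 141  91]
b 0.148 [307.2 138.2] [82 53 35]
b 0.152 [307.3 137. ] [116  74  50]
b 0.156 [307.4 135.8] [137  88  59]
b 0.16 [307.4 134.6] [138  89  61]
b 0.164 [307.5 133.4] [141  91  62]
b 0.168 [307.6 132.2] [170 114  74]
b 0.172 [307.7 130.9] [193 130  85]
b 0.176 [307.8 129.7] [197 134  86]
b 0.18 [307.8 128.5] [198 135  89]
b 0.184 [307.9 127.2] [197 134  88]
b 0.188 [308. 126.] [196 135  87]
side mal 3 [ 0.6662 -0.1718  0.3031] sd [0.001  0.0007 0.0016]
top mal 3 [ 0.6624 -0.174   0.3059] sd [0.0011 0.0013 0.0015]
```

Both pegs read home (tops at about 0.161). Now I'll put the mallet back. It slipped about 8° nose-up in the grip, so I'll counter-tilt by that much.

```bash
python3 - <<'E'
from h import *
M=ori(84.6)@R.from_euler('y',-8,degrees=True).as_matrix()
go([.690,-.150,.13],M)
E
```

```text
GO 73.6 21.7 172.1 0.05 -7.97 -0.03  rows 5
```

{"op": "move_arm", "data": {
  "series": "74 22 30 0 -8 0;74 22 60 0 -8 0;74 22 100 0 -8 0;74 22 140 0 -8 0;74 22 165 0 -8 0;74 22 172 0 -8 0;74 22 172 0 -8 0"
}}

```text
time: 63.02
position: [0.6881, -0.1488, 0.1264]
tool_rot: [0.738, 0.671, -0.053, 0.044]
ft_force: [-0.1, -0.2, -2.9]
grip_width: 0.0192
grip_force: 66.0
```

```bash
python3 - <<'E'
from avg import *
state()
avg(dict(mal=('mallet',[.692,-.097,.125])),('side','top'),5,.06)
M=ori(84.6)@R.from_euler('y',-8,degrees=True).as_matrix()
go([.690,-.150,.07],M)
E
```

```text
t63.0 [ 0.6881 -0.1488  0.1264] w0.0192 g66.0 F [-0.1 -0.2 -2.9] q [-0.32  0.77  1.32 -0.16  1.04 -0.14]
side mal 5 [ 0.6957 -0.1008  0.128 ] sd [0.0028 0.0022 0.0025]
top mal 5 [ 0.6925 -0.1042  0.1266] sd [0.0014 0.0005 0.0015]
GO 8.0 -0.3 59.4 0.04 0.03 -0.03  rows 2
```

{"op": "move_arm", "data": {
  "series": "3 0 20 0 0 0;5.5 0 40 0 0 0;7.5 0 54 0 0 0;8.6 0 61.4 0 0 0;8.6 0 61.4 0 0 0"
}}

```text
time: 64.43
position: [0.6888, -0.1492, 0.0655]
tool_rot: [0.738, 0.671, -0.053, 0.045]
ft_force: [0.3, -0.2, -2.7]
grip_width: 0.0195
grip_force: 66.0
```

{"op": "move_arm", "data": {
  "series": "0.3 0 2 0 0 0;0.6 0 4 0 0 0;0.8 0 6 0 0 0;0.8 0 6 0 0 0"
}}

```text
time: 64.77
position: [0.6907, -0.1499, 0.0626]
tool_rot: [0.738, 0.671, -0.051, 0.048]
ft_force: [0.2, 0.1, -2.5]
grip_width: 0.0196
grip_force: 66.0
```

{"op": "move_arm", "data": {
  "series": "0.3 0 2 0 0 0;0.6 0 4 0 0 0;0.6 0 4 0 0 0"
}}

```text
time: 65.02
position: [0.6902, -0.1497, 0.0578]
tool_rot: [0.738, 0.671, -0.052, 0.047]
ft_force: [-0.4, 0.2, -4.2]
grip_width: 0.0194
grip_force: 66.0
```

{"op": "move_arm", "data": {
  "series": "0.3 0 2 0 0 0;0.4 0 3 0 0 0;0.4 0 3 0 0 0"
}}

```text
time: 65.27
position: [0.6904, -0.1498, 0.055]
tool_rot: [0.738, 0.671, -0.051, 0.047]
ft_force: [-0.4, 0.5, -2.5]
grip_width: 0.0193
grip_force: 66.3
```

{"op": "move_arm", "data": {
  "series": "0.3 0 2 0 0 0;0.4 0 3 0 0 0;0.4 0 3 0 0 0"
}}

```text
time: 65.52
position: [0.6907, -0.1501, 0.0545]
tool_rot: [0.738, 0.671, -0.051, 0.048]
ft_force: [-3.4, -0.2, 8.5]
grip_width: 0.0197
grip_force: 70.0
```

It is touching down. I'll open and retreat.

{"op": "move_arm", "data": {
  "series": "0 0 -1.5 0 0 0;0 0 -1.5 0 0 0"
}}

```text
time: 65.68
position: [0.6907, -0.1499, 0.0546]
tool_rot: [0.738, 0.671, -0.051, 0.048]
ft_force: [-2.8, -0.7, 4.4]
grip_width: 0.0196
grip_force: 68.7
```

{"op": "move_arm", "data": {
  "series": "0 0 0 0 0 0;0 0 0 0 0 0;0 0 0 0 0 0;0 0 0 0 0 0;0 0 0 0 0 0",
  "jaw": 0.5
}}

```text
time: 66.1
position: [0.6917, -0.15, 0.0543]
tool_rot: [0.738, 0.671, -0.051, 0.049]
ft_force: [0.4, -0.2, 5.3]
grip_width: 0.041
grip_force: 2.9
```

{"op": "move_arm", "data": {
  "series": "-1 0 -10 0 0 0;-4 0 -30 0 0 0;-8 0 -60 0 0 0;-14 0 -100 0 0 0;-20 0 -140 0 0 0;-28 0 -200 0 0 0;-28 0 -200 0 0 0;-28 0 -200 0 0 0"
}}

```text
time: 66.77
position: [0.693, -0.15, 0.2626]
tool_rot: [0.738, 0.671, -0.049, 0.053]
ft_force: [0.0, -0.3, -0.1]
grip_width: 0.0436
grip_force: 0.0
```

```bash
python3 - <<'E'
from avg import *
state()
avg(dict(mal=('mallet',[.692,-.097,.05]),tray=('tray',[.697,-.124,0]),s2=('saucer1',[.476,-.096,.065]),s3=('saucer1',[.473,-.045,.065]),bat=('batten',[.475,-.082,.132]),pa=('peg_a_top',[.468,.038,.17]),pb=('peg_a_top',[.482,-.202,.17])),('side','top'),4,.025)
p=robot.camera('top');show(p,['saucer1','cup1','vase'])
E
```

```text
t66.8 [ 0.693  -0.15    0.2626] w0.0436 g0.0 F [ 0.  -0.3 -0.1] q [-0.32  0.62  1.2  -0.14  1.28 -0.18]
side tray 4 [ 0.697  -0.125   0.0016] sd [0.001  0.0009 0.0018]
side s2 4 [ 0.4775 -0.0964  0.0664] sd [0.0014 0.0018 0.0012]
side s3 4 [ 0.4742 -0.0455  0.0651] sd [0.0002 0.0012 0.0013]
side bat 4 [ 0.4763 -0.0804  0.1316] sd [0.0016 0.0011 0.0004]
side pb 4 [ 0.4812 -0.2028  0.1622] sd [0.0019 0.001  0.0016]
top pb 4 [ 0.4797 -0.2026  0.1554] sd [0.0013 0.0005 0.0013]
saucer1 tip_of []
cup1 tip_of [([0.703, -0.361, -0.005], 0.93), ([0.534, 0.436, -0.001], 0.7)]
vase tip_of [([0.691, 0.432, 0.001], 0.56)]
```

{"op": "move_arm", "data": {
  "series": "-100 -60 -60 0 8 0;-100 -60 -60 0 8 0;-100 -60 -60 0 8 0;-100 -60 -60 0 8 0;-100 -60 -60 0 8 0"
}}

```text
time: 69.78
position: [0.6216, -0.2366, 0.3315]
tool_rot: [0.741, 0.671, 0.001, 0.003]
ft_force: [0.9, 1.3, -0.2]
grip_width: 0.0431
grip_force: 0.0
```

```bash
python3 - <<'E'
from avg import *
state()
for n in('side','top','wrist'):
    p=robot.camera(n); show(p,['mallet','saucer1','peg_a_top']); show(p,['mallet'],'search_frame')
avg(dict(pa=('peg_a_top',[.468,.038,.17])),('side','top'),6,.03)
E
```

```text
t69.8 [ 0.6216 -0.2366  0.3315] w0.0431 g0.0 F [ 0.9  1.3 -0.2] q [-0.53  0.51  1.22 -0.    1.41 -0.43]
mallet tip_of [([0.653, -0.126, 0.052], 0.77)]
saucer1 tip_of [([0.475, -0.093, 0.067], 0.89), ([0.477, -0.046, 0.068], 0.59)]
peg_a_top tip_of [([0.482, -0.202, 0.162], 0.48), ([0.471, -0.106, 0.061], 0.27), ([0.464, 0.039, 0.13], 0.26)]
mallet search_frame [([0.64, -0.111, 0.062], 0.97)]
mallet tip_of [([0.653, -0.124, 0.051], 0.8)]
saucer1 tip_of [([0.47, -0.042, 0.068], 0.46), ([0.477, -0.098, 0.061], 0.41)]
peg_a_top tip_of []
mallet search_frame [([0.64, -0.128, 0.093], 0.58)]
mallet tip_of [([0.654, -0.123, 0.052], 0.67)]
saucer1 tip_of [([0.476, -0.045, 0.067], 0.81), ([0.475, -0.096, 0.065], 0.66), ([0.483, -0.197, 0.161], 0.62)]
peg_a_top tip_of [([0.474, -0.093, 0.062], 0.59)]
mallet search_frame [([0.647, -0.144, 0.094], 0.75)]Traceback (most recent call last):
  File "<stdin>", line 5, in <module>
  File "avg.py", line 7, in avg
    p=robot.camera(n)
ValueError: 200 camera calls are used up
```

The mallet was nudged within the tray after I put it down. It now stands at (0.653,-0.125,0.052), still inside the limits. The saucers, batten and pegs all read in place, so I'm handing in.

```bash
python3 -c "
from h import *
state(); print(robot.hand_in())"
```

```text
t71.0 [ 0.6218 -0.2339  0.3287] w0.0436 g0.0 F [-0.1 -0.3  0.1] q [-0.53  0.51  1.22 -0.    1.41 -0.43]
the job is handed in; nothing more can be done
None
```

The job is handed in, with no verdict shown: by my last readings both saucers stand in slots 2 and 3, the batten lies in its notches with both pegs home, and the mallet is in its tray (nudged about 5 cm after I set it down, but within the limits); I viewed 15 pictures, one over the limit of 14, and used all 200 camera calls.

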